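# Scoop a feed sample into the flip-top tub

### The arm

A 7-joint arm with a two-finger parallel gripper is mounted at the origin on the work surface. World frame = base frame: x ahead of the robot, y to its left, z up, the work surface at z = 0. Lengths are in m, angles in rad, forces in N, time in s.
With the tool pointing down it reaches from about 0.35 to 0.9 m from the base axis. Payload 8.1 kg.
Tool frame: the origin (TCP) lies at the very end of the fingers, on their centre line; the grasp point (between the pads) lies 19 mm behind it; z points along the fingers, y is the line along which they close (so a half turn about z gives the same grasp; the last joint's range is limited). The gripper opens to 92 mm and grips with 3 to 60 N. Pads are 19 mm wide; open, the fingers measure 130 mm over their backs; the gripper's body (75 mm by 190 mm) begins 47 mm behind the grasp point.
Start: joints at [-1.242, 0.434, 0.025, 1.573, -0.012, 1.134, -0.075], TCP at [0.262, 0.568, 0.193] pointing down, gripper open.
Joint ranges: [-2.62, 2.62], [-0.44, 2.09], [-1.27, 1.32], [0.08, 2.57], [-1.32, 4.46], [0.12, 2], [-2.74, 2.74]. Speed limits (rad/s): [2.22, 2.22, 3.01, 3.01, 3.14, 3.14, 3.14].

### API

Orientations are given as a rotation vector (axis times angle).
In Python, from cell import observe, get_image, sign_off, find_in, trace, place_of gives the robot as it stands. The module is installed in compiled form; this text tells all that it offers.
- The arm moves only by the shell command python3 -m handwheel 'ROWS' [OPENING] [FORCE]. ROWS is JSON, a list of rows, each a list of 6 numbers: the shift along the tool's x, y, z each as a share of 0.02 m, from -1 to 1, then the turn, a rotation vector about the tool's x, y, z each as a share of 4 degrees, from -1 to 1. A call has 1 to 8 rows; each row shifts and turns the commanded pose from where the row before left it, along the tool's axes as they then stand; what a row does not reach is not made up. A row lasts 1/12 s, in which the tool goes at most 41.7 mm and 7.16 degrees, less where a joint would pass 70% of its speed; a pose out of reach is approached as far as the arm can. A call with a number of a shift or a turn outside -1 to 1 is refused whole. A call with a gripper value outside its range is refused whole. OPENING is the opening, from 0 (shut) to 1 (fully open), set as the call begins (- or left out, the last holds). The fingers move at their own pace and stop on an object; FORCE is the grip in N (left out, the last holds). Time passes only in rows, so rows that do not move let the fingers close. It gives the time, the measured TCP pose, the force, the opening and the grip force at its end, in the units of the state.
- observe(): the state, without advancing time (a new reading comes with each control period).
- get_image(name): name is "side" or "top"; returns a dict with "image" (420x560x3 uint8, red, green, blue), "fx", "fy", "cx", "cy" (pixels), "position" and "orientation" of the camera in the world. Camera axes: x right, y down, z forward; pixel columns grow to the right and rows downward; lengths in m; the calibration is good to about 2 mm. A picture is of the moment at which its call begins. There is no depth.
- sign_off(): hands the job in; it is judged then, once.
Trained networks look in the newest picture that a camera, given by its name, has taken for a name from the list of things; names that differ only in an ending like _2 or _b are one class to them, and where a whole thing is asked for, a point or a joint stands for the part that bears it (a point fixed in the world has none). Each returns a list of dicts, best first, with "score" (0 to 1); they miss things now and then, are a little off and sometimes report something else, mostly with a low value. They report only what shows in the picture. A call takes as long as a camera call.
- find_in(label, camera): "rect" ([centre column, centre row, width, height] as shares, 0 to 1, of the picture: columns of its width, rows of its height, round what is visible of it).
- trace(label, camera): "region" (420x560 bool, what is visible of it) and "rect" ([centre column, centre row, width, height] as shares, 0 to 1, of the picture: columns of its width, rows of its height, round what is visible of it).
- place_of(label, camera): "point" ([column, row] as shares, 0 to 1, of the picture: columns of its width, rows of its height: a listed point, or the origin of a listed thing).
The state is a dict: "clock": time; "joints": joint angles; "dq": joint speeds; "joint_efforts": joint torques, N m; "position": TCP position; "ee_rot": TCP orientation; "force": force on the tool from outside, world axes, zero at the start; "ft_torque": the same for the moment, N m; "width": opening from 0.0 (shut) to 1.0 (fully open); "gripper_force": force on a finger pad.
Only numpy, scipy, OpenCV 4.12 (cv2) and the standard library are available. Lean on these libraries where they do the work, as an engineer would, in place of code of your own. Each camera call takes 0.05 s, during which the arm holds its last target. There are 200 camera calls.

### The job

Take the scoop from its rest dish, scoop up lumps of feed from the steel tray and tip at least three of them into the white tub with the hinged lid; what you do not tip in stays in the tray. Then set the scoop back flat in its rest dish, let go of it, and finally shut the tub's lid fully. Move the lumps with the scoop only, never with the fingers, and leave the beaker, the tube rack and the vial where they are.

Things in the scene. Friction and masses are not known exactly. Their poses are not given: they have to be found in the camera images.
- scoop: Loose metal scoop, 160 g. Flat bowl 80 mm long (x), 70 wide (y), floor 2 thick, open at the top and at the front lip (+x); side walls 28 high, ending 10 short of the lip; back wall 34 high. Wooden bar handle behind it. Origin: centre of the bowl's underside; x to the lip, z up. Starts standing flat and stable in its rest dish, x roughly along the dish's x (world +y).
- scoop_grip (a point): Middle of the scoop's handle, 90 mm behind (-x) and 49 mm above the scoop's origin. The handle is a straight bar 110 mm long, 18 wide (y) and 22 thick that rises backwards from the bowl's back wall at 25 degrees.
- scoop_lip (a point): Middle of the scoop's front lip, underside, 40 mm ahead (+x) of the scoop's origin.
- scoop_bowl (a point): Middle of the scoop's bowl, 14 mm above the scoop's origin.
- rest: Grey plastic rest dish for the scoop, fixed: 120 mm (x) by 105 (y) outside, 110 by 95 inside, inner floor 5 mm and rim 12 mm above the counter. Origin: centre of its underside; x roughly along world +y, z up.
- tray: Steel feed tray, fixed, 270 mm long (x) by 96 wide (y), inside 86 wide. Floor 5 mm above the counter from x = -130 to +75 mm; there a 55 degree slope starts and rises to height 85 at x = +131. Side walls 45 high (85 beside the slope, from x = +75), near wall (-x end) only 20 high. Origin: centre of its underside; x to the slope (roughly world +y), z up.
- tub: Round white flip-top sample tub, fixed to the counter, 80 mm high, outer radius 50 mm at the foot and 55 mm at the rim, walls 4 mm, inner floor 5 mm above the counter. It is the round container with the hinged lid. Origin: centre of its underside; x towards the lid's hinge (roughly world +y), z up.
- tub_rim (a point): Centre of the tub's mouth, at rim height (80 mm), inner radius 51 mm.
- tub_mid (a point): Middle of the space inside the tub, on its axis, 35 mm above the counter.
- tub_hinge (a point): Middle of the lid's hinge axis, which runs along the tub's y; 60 mm from the tub's axis towards its x, 80.5 mm high.
- lid (a joint): Angle of the tub's lid, rad: 0 = shut flat on the rim, 1.57 = upright on the hinge side, limit 1.95. Flat white disc 114 mm in diameter, 5 thick, 30 g; stays at any angle it is left at (hinge friction about 0.04 N m), no catch. Starts open at 1.55 to 1.85.
- lid_tab (a point): Thumb tab (16 by 30 mm) at the lid's free edge, on its outer face, 125 mm from the hinge.
- nugget0: Chunky light-brown lump of pressed feed, about 27 mm across and 24 mm high, 12 g, one of five alike, lying loose on the tray's floor between the tray's x = -10 and +60 mm. It rolls unevenly. Origin: its centre.
- nugget1: Chunky light-brown lump of pressed feed, about 27 mm across and 24 mm high, 12 g, one of five alike, lying loose on the tray's floor between the tray's x = -10 and +60 mm. It rolls unevenly. Origin: its centre.
- nugget2: Chunky light-brown lump of pressed feed, about 27 mm across and 24 mm high, 12 g, one of five alike, lying loose on the tray's floor between the tray's x = -10 and +60 mm. It rolls unevenly. Origin: its centre.
- nugget3: Chunky light-brown lump of pressed feed, about 27 mm across and 24 mm high, 12 g, one of five alike, lying loose on the tray's floor between the tray's x = -10 and +60 mm. It rolls unevenly. Origin: its centre.
- nugget4: Chunky light-brown lump of pressed feed, about 27 mm across and 24 mm high, 12 g, one of five alike, lying loose on the tray's floor between the tray's x = -10 and +60 mm. It rolls unevenly. Origin: its centre.
- beaker: Bystander: empty clear glass beaker without lid, rim radius 42 mm, 95 mm high, loose. Origin: centre of its underside.
- rack: Bystander: green tube rack 75 by 210 by 45 mm with a few yellow-capped tubes, up to 65 mm high in all, loose, beyond the tray. Origin: centre of its underside.
- vial: Bystander: closed white sample vial, 44 mm in diameter, 85 mm high, loose, beyond the tray. Origin: centre of its underside.

How it is judged:
On the way, in this order (a step that is already met when the one before it is completed fails the run):
1. the scoop is lifted out of its rest (z of scoop in the frame of rest above 0.03 m and contact force between the fingers and scoop above 0.5 N), for 0.1 s.
2. at least one lump lies in the scoop, raised clear of the tray (height (world z) of scoop_bowl above 0.1 m and distance between any of nugget0, nugget1, nugget2, nugget3, nugget4 and scoop_bowl below 0.05 m), for 0.2 s.
3. at least three lumps are in the open tub ((distance between each of nugget0, nugget1, nugget2 and tub_mid below 0.056 m or distance between each of nugget0, nugget1, nugget3 and tub_mid below 0.056 m or distance between each of nugget0, nugget1, nugget4 and tub_mid below 0.056 m or distance between each of nugget0, nugget2, nugget3 and tub_mid below 0.056 m or distance between each of nugget0, nugget2, nugget4 and tub_mid below 0.056 m or distance between each of nugget0, nugget3, nugget4 and tub_mid below 0.056 m or distance between each of nugget1, nugget2, nugget3 and tub_mid below 0.056 m or distance between each of nugget1, nugget2, nugget4 and tub_mid below 0.056 m or distance between each of nugget1, nugget3, nugget4 and tub_mid below 0.056 m or distance between each of nugget2, nugget3, nugget4 and tub_mid below 0.056 m) and value of joint lid above 0.5 rad), for 0.2 s.
4. the scoop lies flat in its rest dish, let go, with the lid still open (x of scoop in the frame of rest between -0.022 and 0.022 m and y of scoop in the frame of rest between -0.022 and 0.022 m and z of scoop in the frame of rest below 0.01 m and angle between scoop's own z axis and vertical below 0.1 rad and contact force between the fingers and scoop below 0.05 N and value of joint lid above 0.3 rad), for 0.2 s.
At the end, for the whole second after the job is handed in: Lid shut (under 0.06 rad); at least three lumps in the tub, all others in tub or tray; scoop released and still in its rest dish: origin within 22 mm of the dish's centre along each dish axis, less than 10 mm above the counter, tilted under 0.1 rad (value of joint lid below 0.06 rad and (distance between each of nugget0, nugget1, nugget2 and tub_mid below 0.056 m or distance between each of nugget0, nugget1, nugget3 and tub_mid below 0.056 m or distance between each of nugget0, nugget1, nugget4 and tub_mid below 0.056 m or distance between each of nugget0, nugget2, nugget3 and tub_mid below 0.056 m or distance between each of nugget0, nugget2, nugget4 and tub_mid below 0.056 m or distance between each of nugget0, nugget3, nugget4 and tub_mid below 0.056 m or distance between each of nugget1, nugget2, nugget3 and tub_mid below 0.056 m or distance between each of nugget1, nugget2, nugget4 and tub_mid below 0.056 m or distance between each of nugget1, nugget3, nugget4 and tub_mid below 0.056 m or distance between each of nugget2, nugget3, nugget4 and tub_mid below 0.056 m) and (distance between nugget0 and tub_mid below 0.056 m or (x of nugget0 in the frame of tray between -0.135 and 0.135 m and y of nugget0 in the frame of tray between -0.048 and 0.048 m)) and (distance between nugget1 and tub_mid below 0.056 m or (x of nugget1 in the frame of tray between -0.135 and 0.135 m and y of nugget1 in the frame of tray between -0.048 and 0.048 m)) and (distance between nugget2 and tub_mid below 0.056 m or (x of nugget2 in the frame of tray between -0.135 and 0.135 m and y of nugget2 in the frame of tray between -0.048 and 0.048 m)) and (distance between nugget3 and tub_mid below 0.056 m or (x of nugget3 in the frame of tray between -0.135 and 0.135 m and y of nugget3 in the frame of tray between -0.048 and 0.048 m)) and (distance between nugget4 and tub_mid below 0.056 m or (x of nugget4 in the frame of tray between -0.135 and 0.135 m and y of nugget4 in the frame of tray between -0.048 and 0.048 m)) and x of scoop in the frame of rest between -0.022 and 0.022 m and y of scoop in the frame of rest between -0.022 and 0.022 m and z of scoop in the frame of rest below 0.01 m and angle between scoop's own z axis and vertical below 0.1 rad and contact force between the fingers and scoop below 0.05 N and linear speed of scoop below 0.02 m/s); the robot touches nothing.
It fails at once if the fingers push or hold a lump of feed (contact force between the fingers and nugget0 above 0.5 N or contact force between the fingers and nugget1 above 0.5 N or contact force between the fingers and nugget2 above 0.5 N or contact force between the fingers and nugget3 above 0.5 N or contact force between the fingers and nugget4 above 0.5 N).
It fails at once if the beaker, the tube rack or the vial is moved more than 30 mm (distance of any of beaker, rack, vial from where it was at the start of the episode above 0.03 m).
It also fails if it takes over 69 s, if anything falls off the work surface, if the arm or the gripper's body presses on something with over 40 N, if the wrist force passes 120 N, or if a joint passes its speed limit or range.

## Working session

There is one attempt and no reset: what is moved stays moved. The work goes in short steps, Python scripts to look and compute and a shell command to move; the robot and the scene stay as the last step left them, time stands still between calls to the robot, and variables do not carry over. Pictures are saved under pics/ and viewed, at most 10 in all, crops included, and the job is handed in when it is done.

```bash
mkdir -p pics && cat > h.py <<'E'
import numpy as np, cv2
from scipy.spatial.transform import Rotation as R
from cell import *
def cam(n):
    g=get_image(n); return g
def rot(o):
    o=np.array(o,float)
    return o if o.shape==(3,3) else (R.from_rotvec(o).as_matrix() if o.size==3 else R.from_quat(o).as_matrix())
def ray(g,uv):
    d=rot(g["orientation"])@np.array([(uv[0]-g["cx"])/g["fx"],(uv[1]-g["cy"])/g["fy"],1]); return np.array(g["position"]),d
def atz(g,uv,z):
    p,d=ray(g,uv); return p+d*(z-p[2])/d[2]
def proj(g,P):
    c=rot(g["orientation"]).T@(np.array(P)-np.array(g["position"])); return np.array([g["fx"]*c[0]/c[2]+g["cx"],g["fy"]*c[1]/c[2]+g["cy"]])
def px(s): return np.array(s)*[560,420]
def tri(a,ua,b,ub):
    p,d=ray(a,ua);q,e=ray(b,ub)
    d/=np.linalg.norm(d);e/=np.linalg.norm(e)
    s=np.linalg.lstsq(np.c_[d,-e],q-p,rcond=None)[0]
    x,y=p+d*s[0],q+e*s[1]; return (x+y)/2,np.linalg.norm(x-y)
def save(g,n): cv2.imwrite("pics/"+n,cv2.cvtColor(g["image"],cv2.COLOR_RGB2BGR))
E
python3 - <<'E'
from h import *
np.set_printoptions(precision=3,suppress=True)
t=cam("top");s=cam("side");
cv2.imwrite("pics/a.png",cv2.resize(cv2.cvtColor(np.vstack([t["image"],s["image"]]),cv2.COLOR_RGB2BGR),None,fx=.71,fy=.71))
print(t["position"],t["orientation"],t["fx"],s["position"],s["orientation"],s["fx"])
for l in "scoop scoop_grip scoop_lip scoop_bowl rest tray tub tub_rim tub_hinge lid_tab nugget0 beaker rack vial".split():
    a=place_of(l,"top");b=place_of(l,"side")
    n=5 if l=="nugget0" else 1
    print(l,[(px(i["point"]).round(1).tolist(),round(i["score"],2)) for i in a[:n]],[(px(i["point"]).round(1).tolist(),round(i["score"],2)) for i in b[:n]])
    if a and b and n==1: print("   ",*tri(t,px(a[0]["point"]),s,px(b[0]["point"])))
    if n==5:
        for i in a[:6]: print(atz(t,px(i["point"]),.017))
o=observe();print(o)
E
```

```text
[ 0.494 -0.017  1.251] [-2.184  2.149 -0.125] 507.5258933342524 [0.443 0.801 0.688] [-0.333  2.699 -1.378] 464.4259840643975
scoop [] [([324.0, 177.7], 0.62)]
scoop_grip [([422.6, 241.5], 0.81)] [([332.0, 145.8], 0.73)]
    [ 0.56  -0.369  0.065] 0.010419257787590924
scoop_lip [([362.9, 237.2], 0.85)] [([322.6, 189.1], 0.77)]
    [ 0.567 -0.241 -0.   ] 7.808847636806513e-05
scoop_bowl [([381.8, 235.8], 0.71)] [([325.0, 175.7], 0.83)]
    [ 0.569 -0.285  0.016] 0.0016078602506810317
rest [([381.7, 235.1], 0.74)] [([322.0, 178.1], 0.88)]
    [ 0.574 -0.286  0.006] 0.004081616698394016
tray [([260.5, 231.6], 0.96)] [([301.3, 249.4], 0.82)]
    [ 0.575  0.011 -0.003] 0.0029499482869167937
tub [([156.2, 205.1], 0.55)] [([235.0, 331.1], 0.64)]
    [0.642 0.272 0.001] 0.007752267056755823
tub_rim [([144.8, 200.2], 0.79)] [([232.8, 299.9], 0.96)]
    [0.641 0.278 0.09 ] 0.0054342088277793375
tub_hinge [([122.6, 206.6], 0.62)] [([235.9, 330.2], 0.94)]
    [0.623 0.331 0.079] 0.0023786138894650133
lid_tab [([92.8, 204.7], 0.57)] [([225.6, 285.1], 0.79)]
    [0.618 0.356 0.207] 0.01070292104671
[... 421 characters left out ...]
.284 0.005] 0.0018525030037998737
rack [([208.5, 149.4], 0.74)] [([235.5, 203.6], 0.95)]
    [0.714 0.118 0.179] 0.05156433299005113
vial [([209.6, 148.6], 0.9)] [([192.7, 270.4], 0.61)]
    [0.782 0.143 0.003] 0.0008157164260457392
{'clock': 1.5, 'joints': array([-1.242,  0.435,  0.025,  1.573, -0.012,  1.134, -0.075]), 'dq': array([ 0.002,  0.   , -0.001,  0.   , -0.001,  0.   ,  0.   ]), 'joint_efforts': array([ -0.001, -66.767,   0.983, -31.479,  -0.061,   0.033,   0.   ]), 'position': array([0.262, 0.568, 0.193]), 'ee_rot': array([0.673, 3.069, 0.   ]), 'force': array([0.276, 1.387, 0.001]), 'ft_torque': array([ 0.028, -0.024,  0.058]), 'gripper_force': 0.0, 'width': 1.0015259144374367}
```

View pics/a.png

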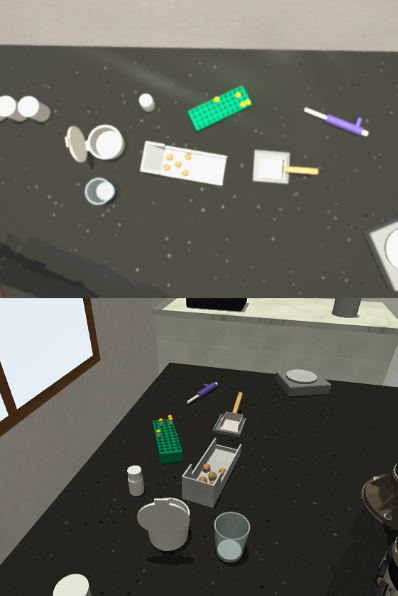

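```bash
cat > fit.py <<'E'
from h import *
from scipy.optimize import minimize
np.set_printoptions(precision=4,suppress=True)
def T(p,P): # p=x,y,yaw(x axis angle)
    c,s=np.cos(p[2]),np.sin(p[2]); P=np.array(P,float); return np.c_[p[0]+c*P[:,0]-s*P[:,1],p[1]+s*P[:,0]+c*P[:,1],P[:,2]]
def box(x0,x1,y0,y1,z0,z1): return [[x,y,z] for x in(x0,x1) for y in(y0,y1) for z in(z0,z1)]
def circ(r,z): return [[r*np.cos(a),r*np.sin(a),z] for a in np.linspace(0,6.28,40)]
def hnd():
    c,s=np.cos(np.radians(25)),np.sin(np.radians(25)); return [[-.09-a*c-b*s*-1*-1*-1 if 0 else -.09-a*c+b*s,y,.049+a*s+b*c] for a in(-.055,.055) for b in(-.011,.011) for y in(-.009,.009)]
M={"tray":[box(-.135,.075,-.048,.048,0,.045)[::1],box(.075,.135,-.048,.048,0,.085)],
"tub":[circ(.05,0)+circ(.055,.08)],
"rest":[box(-.06,.06,-.0525,.0525,0,.012)],
"scoop":[box(-.04,.03,-.035,.035,.005,.033)+box(-.04,.04,-.035,.035,.005,.007)+box(-.042,-.04,-.035,.035,.005,.039),(np.array(hnd())+[0,0,.005]).tolist()]}
M["tray"][0]=box(-.135,.135,-.048,.048,0,.0)+box(-.135,-.13,-.048,.048,0,.02)+box(-.13,.075,-.048,.048,0,.045)
def render(g,p,parts,K=4):
    m=np.zeros((420*K,560*K),np.uint8)
    for P in parts:
        uv=np.array([proj(g,q) for q in T(p,P)]); uv=(uv+.5)*K
        cv2.fillConvexPoly(m,cv2.convexHull(np.round(uv).astype(np.int32)),255)
    return cv2.resize(m,(560,420),interpolation=cv2.INTER_AREA)/255.
def fit(label,p0,gs,masks):
    def cost(d):
        p=np.array(p0)+d*[.01,.01,.1]; c=0
        for g,m in zip(gs,masks):
            r=render(g,p,M[label]); c+=1-np.minimum(r,m).sum()/np.maximum(r,m).sum()
        return c
    b=None
    for k in range(3):
        r=minimize(cost,np.zeros(3) if b is None else b.x,method="Nelder-Mead",options=dict(initial_simplex=(0 if b is None else b.x)+np.array([[0,0,0],[1,0,0],[0,1,0],[0,0,1.]])*(1-.3*k)))
        b=r
    return np.array(p0)+b.x*[.01,.01,.1],b.fun
def hullmask(m):
    n,l,st,_=cv2.connectedComponentsWithStats(m.astype(np.uint8)); k=1+st[1:,4].argmax(); m=(l==k).astype(np.uint8)
    return m
E
python3 - <<'E'
from fit import *
t=cam("top");s=cam("side")
save(t,"t0.png");save(s,"s0.png")
tr={}
for l in ["tray","tub","rest","scoop"]:
    for c in ["top","side"]:
        q=trace(l,c); tr[l,c]=q[0]["region"] if q else None; print(l,c,[(round(i["score"],2),int(i["region"].sum())) for i in q[:3]])
p0={"tray":[.572,.011,1.5],"tub":[.64,.275,1.6],"rest":[.572,-.285,1.57],"scoop":[.568,-.284,1.57]}
ker=np.ones((15,15))
ov=[t["image"].copy(),s["image"].copy()]
for l in p0:
    for cs in (["top"],["side"],["top","side"]):
        gs=[];ms=[]
        for c,g in (("top",t),("side",s)):
            if c in cs and tr[l,c] is not None:
                m=tr[l,c].astype(np.uint8)
                if l=="rest" and tr["scoop",c] is not None: 
                    pass
                if l!="scoop":
                    m=hullmask(m)
                    if l!="tray": m=cv2.fillConvexPoly(np.zeros((420,560),np.uint8),cv2.convexHull(cv2.findNonZero(m)),1)
                    else: m=cv2.morphologyEx(m,cv2.MORPH_CLOSE,ker)
                gs.append(g);ms.append(m.astype(float))
        if gs:
            p,f=fit(l,p0[l],gs,ms); print(l,cs,p,round(f,3))
    for o,g in zip(ov,(t,s)):
        r=(render(g,p,M[l])>.5).astype(np.uint8); cv2.drawContours(o,cv2.findContours(r,0,1)[0],-1,(255,0,0),1)
a=ov[0][100:330,60:500];b=ov[1][100:400,150:400]
a=cv2.resize(a,None,fx=1.5,fy=1.5);b=cv2.resize(b,None,fx=.8,fy=.8)
cv2.imwrite("pics/fit.png",cv2.cvtColor(np.vstack([a,np.pad(b,((0,0),(0,a.shape[1]-b.shape[1]),(0,0)))]),cv2.COLOR_RGB2BGR))
E
```

```text
tray top [(0.94, 4140), (0.4, 3066)]
tray side [(0.65, 4142), (0.52, 4257)]
tub top [(0.57, 2938)]
tub side [(0.76, 4156), (0.57, 446)]
rest top [(0.6, 1139)]
rest side [(0.88, 405), (0.36, 857)]
scoop top [(0.93, 1456)]
scoop side [(0.59, 951), (0.4, 848)]
tray ['top'] [0.5755 0.0139 1.4198] 0.026
tray ['side'] [0.5758 0.0132 1.417 ] 0.078
tray ['top', 'side'] [0.5755 0.0133 1.419 ] 0.104
tub ['top'] [0.6372 0.3383 1.5838] 0.433
tub ['side'] [0.642  0.2749 1.6516] 0.098
tub ['top', 'side'] [0.6416 0.2756 1.7274] 0.56
rest ['top'] [ 0.5731 -0.2846  1.4917] 0.054
rest ['side'] [ 0.5726 -0.2846  1.504 ] 0.049
rest ['top', 'side'] [ 0.573  -0.2846  1.5048] 0.105
scoop ['top'] [ 0.5673 -0.2832  1.4841] 0.056
scoop ['side'] [ 0.5672 -0.2831  1.4926] 0.054
scoop ['top', 'side'] [ 0.5671 -0.2826  1.4916] 0.114
```

View pics/fit.png

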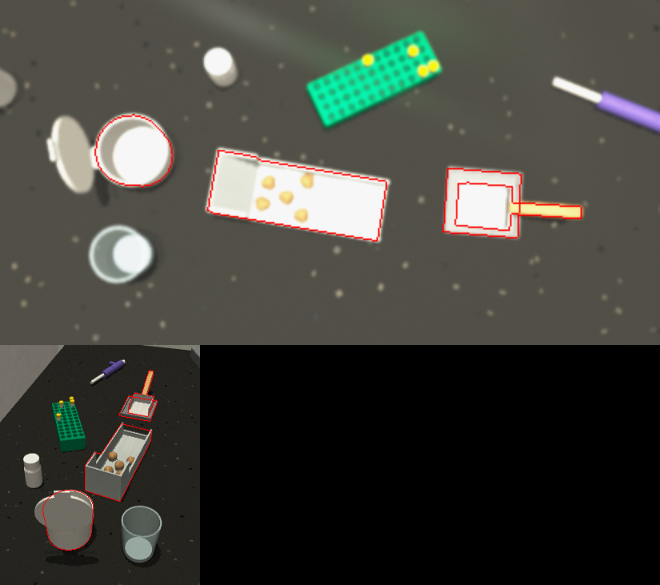

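The overlays match well: tray around (415,195) in the crop, scoop and rest around (480,205), and tub at (134,150) with its lid opening to the left. I'll move above the scoop handle next.

```bash
R8='[[-0.9,-0.985,0,0,0,0],[-0.9,-0.985,0,0,0,0],[-0.9,-0.985,0,0,0,0],[-0.9,-0.985,0,0,0,0],[-0.9,-0.985,0,0,0,0],[-0.9,-0.985,0,0,0,0],[-0.9,-0.985,0,0,0,0],[-0.9,-0.985,0,0,0,0]]'
unset R8
python3 -m handwheel '[[-0.9,-0.985,0,0,0,0],[-0.9,-0.985,0,0,0,0],[-0.9,-0.985,0,0,0,0],[-0.9,-0.985,0,0,0,0],[-0.9,-0.985,0,0,0,0],[-0.9,-0.985,0,0,0,0],[-0.9,-0.985,0,0,0,0],[-0.9,-0.985,0,0,0,0]]' 1
python3 -m handwheel '[[-0.9,-0.985,0,0,0,0],[-0.9,-0.985,0,0,0,0],[-0.9,-0.985,0,0,0,0],[-0.9,-0.985,0,0,0,0],[-0.9,-0.985,0,0,0,0],[-0.9,-0.985,0,0,0,0],[-0.9,-0.985,0,0,0,0],[-0.9,-0.985,0,0,0,0]]'
python3 -m handwheel '[[-0.9,-0.985,0,0,0,0],[-0.9,-0.985,0,0,0,0],[-0.9,-0.985,0,0,0,0],[-0.9,-0.985,0,0,0,0],[-0.9,-0.985,0,0,0,0],[-0.9,-0.985,0,0,0,0],[-0.9,-0.985,0,0,0,0],[-0.9,-0.985,0,0,0,0]]'
python3 -m handwheel '[[-0.9,-0.985,0,0,0,0],[-0.9,-0.985,0,0,0,0],[-0.9,-0.985,0,0,0,0],[-0.9,-0.985,0,0,0,0],[-0.9,-0.985,0,0,0,0],[-0.9,-0.985,0,0,0,0],[-0.9,-0.985,0,0,0,0],[-0.9,-0.985,0,0,0,0]]'
python3 -m handwheel '[[-0.9,-0.985,0,0,0,0],[-0.9,-0.985,0,0,0,0],[-0.9,-0.985,0,0,0,0],[-0.9,-0.985,0,0,0,0],[-0.9,-0.985,0,0,0,0],[0,0,0,0,0,1],[0,0,0,0,0,1],[0,0,0,0,0,1]]'
python3 -m handwheel '[[0,0,0,0,0,1],[0,0,0,0,0,1],[0,0,0,0,0,1],[0,0,0,0,0,1],[0,0,0,0,0,1],[0,0,0,0,0,1],[0,0,0,0,0,1],[0,0,0,0,0,1]]'
python3 -m handwheel '[[0,0,0,0,0,1],[0,0,0,0,0,1],[0,0,0,0,0,1],[0,0,0,0,0,1],[0,0,0,0,0,1],[0,0,0,0,0,1],[0,0,0,0,0,0.5]]'
```

```text
clock: 2.67
position: [0.3267, 0.363, 0.1933]
ee_rot: [0.673, 3.068, 0.001]
force: [1.6, 0.7, 0.5]
width: 1.0
gripper_force: 0.0
clock: 3.33
position: [0.3915, 0.1596, 0.1934]
ee_rot: [0.673, 3.068, 0.001]
force: [0.4, 1.2, 0.1]
width: 0.998
gripper_force: 0.0
clock: 4.0
position: [0.4564, -0.0438, 0.1934]
ee_rot: [0.673, 3.068, 0.001]
force: [0.6, 0.9, 0.6]
width: 0.998
gripper_force: 0.0
clock: 4.67
position: [0.5212, -0.2472, 0.1932]
ee_rot: [0.673, 3.068, 0.0]
force: [0.2, -0.6, 0.3]
width: 1.003
gripper_force: 0.0
clock: 5.33
position: [0.5612, -0.3738, 0.1928]
ee_rot: [-0.997, -2.979, 0.0]
force: [0.0, 1.0, 0.6]
width: 1.003
gripper_force: 0.0
clock: 6.0
position: [0.5614, -0.3729, 0.1931]
ee_rot: [-1.778, -2.59, -0.0]
force: [-0.0, -0.3, -0.7]
width: 1.004
gripper_force: 0.0
clock: 6.58
position: [0.5615, -0.3728, 0.193]
ee_rot: [-2.315, -2.123, -0.0]
force: [0.0, 0.6, -0.2]
width: 0.999
gripper_force: 0.0
```

```bash
cat > d.py <<'E'
# usage: python3 d.py x y z yaw_deg pitch_deg : delta of current tool to target, in shares. pitch>0 = turn about tool y
import sys
from h import *
np.set_printoptions(precision=3,suppress=True)
def goal(yaw,pitch):
    x=np.array([np.cos(yaw),np.sin(yaw),0]);z=np.array([0,0,-1.]);B=np.c_[x,np.cross(z,x),z]
    return B@R.from_rotvec([0,pitch,0]).as_matrix()
if __name__=="__main__":
    v=list(map(float,sys.argv[1:])); o=observe(); C=R.from_rotvec(o["ee_rot"]).as_matrix()
    G=goal(*np.radians(v[3:5])); dr=np.degrees(R.from_matrix(C.T@G).as_rotvec())
    print("clk",o["clock"],"pos",o["position"],"yaw",np.degrees(np.arctan2(C[1,0],C[0,0])),"xz",C[2,0],"q",o["joints"])
    print("F",np.array(o["force"]),"w",o["width"],"gf",o["gripper_force"])
    print("shift rows (20mm, tool axes)",C.T@(np.array(v[:3])-o["position"])/.02,"turn rows (4deg)",dr/4)
E
python3 d.py .5597 -.3727 .035 85.3 0
```

```text
clk 6.5833 pos [ 0.562 -0.373  0.193] yaw 85.05225499775172 xz 0.0002486925229656248 q [ 0.018  0.619  0.833  1.485 -0.47   1.246  0.822]
F [ 0.011  0.613 -0.156] w 0.9992894861665954 gf 0.0
shift rows (20mm, tool axes) [-0.003 -0.091  7.899] turn rows (4deg) [-0.001 -0.004 -0.062]
```

```bash
python3 -m handwheel '[[0,-0.09,1,0,0,0],[0,0,1,0,0,0],[0,0,1,0,0,0],[0,0,1,0,0,0],[0,0,1,0,0,0],[0,0,1,0,0,0],[0,0,1,0,0,0],[0,0,0.9,0,0,0]]' 1
python3 -m handwheel '[[0,0,0,0,0,0],[0,0,0,0,0,0],[0,0,0,0,0,0],[0,0,0,0,0,0],[0,0,0,0,0,0],[0,0,0,0,0,0]]' 0 55
python3 d.py .5597 -.3727 .035 85.3 0
python3 - <<'E'
from fit import *
o=observe()
for k in range(1):
    t=cam("top");s=cam("side")
save(s,"s1.png")
for c,g in (("top",t),("side",s)):
    for l in("scoop_grip","scoop_bowl","scoop_lip"): q=place_of(l,c); print(c,l,[(px(i["point"]).round(1),round(i["score"],2)) for i in q[:1]])
E
```

```text
clock: 7.25
position: [0.5595, -0.3725, 0.0338]
ee_rot: [-2.311, -2.128, -0.0]
force: [-0.0, 0.5, -0.8]
width: 0.998
gripper_force: 0.0
clock: 7.75
position: [0.5601, -0.3733, 0.0361]
ee_rot: [2.31, 2.127, 0.001]
force: [0.6, 0.1, -0.0]
width: 0.617
gripper_force: 0.0
clk 7.75 pos [ 0.56  -0.373  0.036] yaw 85.26176194618526 xz -0.000506460894708881 q [ 0.07   0.761  0.728  1.647 -0.593  0.965  0.927]
F [ 0.647  0.127 -0.048] w 0.6170699825057065 gf 0.0
shift rows (20mm, tool axes) [ 0.027 -0.022  0.057] turn rows (4deg) [ 0.021  0.007 -0.01 ]
top scoop_grip [(array([422.4, 241.1]), 0.96)]
top scoop_bowl [(array([383.3, 236.5]), 0.83)]
top scoop_lip [(array([362.9, 236.6]), 0.81)]
side scoop_grip [(array([332.9, 146.1]), 0.58)]
side scoop_bowl [(array([326.8, 174.2]), 0.61)]
side scoop_lip [(array([320.1, 189.8]), 0.77)]
```

```bash
python3 -m handwheel '[[0,0,0,0,0,0],[0,0,0,0,0,0],[0,0,0,0,0,0],[0,0,0,0,0,0],[0,0,0,0,0,0],[0,0,0,0,0,0],[0,0,0,0,0,0],[0,0,0,0,0,0]]' 0 55
python3 -m handwheel '[[0,0,0,0,0,0],[0,0,-0.5,0,0,0],[0,0,-1,0,0,0],[0,0,-1,0,0,0],[0,0,-1,0,0,0],[0,0,-1,0,0,0]]'
python3 d.py .5597 -.3727 .035 85.3 0
python3 - <<'E'
from fit import *
o=observe();print(o["ft_torque"])
t=cam("top");s=cam("side")
cv2.imwrite("pics/g.png",cv2.cvtColor(cv2.resize(np.hstack([t["image"][150:300,320:480],s["image"][60:210,240:400]]),None,fx=2.4,fy=2.4),cv2.COLOR_RGB2BGR))
P={}
for l in("scoop_grip","scoop_bowl","scoop_lip"):
    a=place_of(l,"top");b=place_of(l,"side")
    if a and b: print(l,*tri(t,px(a[0]["point"]),s,px(b[0]["point"])),a[0]["score"],b[0]["score"])
E
```

```text
clock: 8.82
position: [0.5596, -0.3729, 0.0351]
ee_rot: [-2.311, -2.128, -0.0]
force: [0.4, 0.1, 0.8]
width: 0.004
gripper_force: 0.2
clock: 9.32
position: [0.5594, -0.3732, 0.1268]
ee_rot: [2.312, 2.127, -0.0]
force: [0.7, 0.1, 0.4]
width: 0.007
gripper_force: 0.0
clk 9.3167 pos [ 0.559 -0.373  0.127] yaw 85.23714826613339 xz -0.00030010674853678753 q [ 0.034  0.671  0.796  1.57  -0.515  1.122  0.867]
F [0.698 0.085 0.37 ] w 0.006539586405807046 gf 0.0
shift rows (20mm, tool axes) [0.025 0.014 4.591] turn rows (4deg) [ 0.002  0.004 -0.016]
[-0.0518  0.0848 -0.0305]
scoop_grip [ 0.558  -0.3664  0.0629] 0.00585739206285561 0.85 0.89
scoop_bowl [ 0.5652 -0.2891  0.008 ] 0.002972456124533735 0.7 0.85
scoop_lip [ 0.5721 -0.2433  0.0051] 0.0027309359597776197 0.91 0.65
```

View pics/g.png

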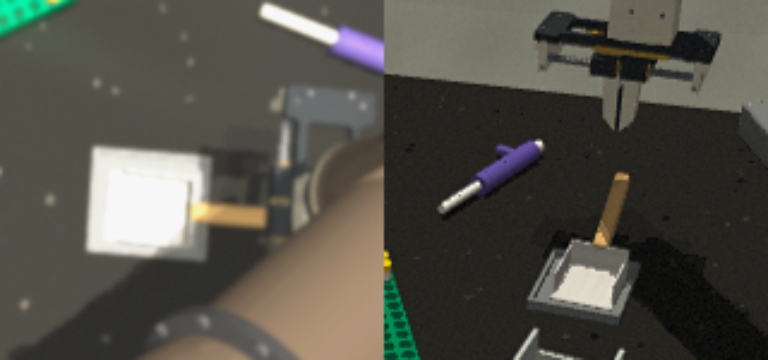

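```bash
python3 - <<'E'
from fit import *
s=cam("side");t=cam("top");o=observe();p=o["position"]
print(proj(s,p),proj(t,p)); C=R.from_rotvec(o["ee_rot"]).as_matrix()
for d in (0,.019,.047,.066): print(d,proj(s,p-C[:,2]*d),proj(t,p-C[:,2]*d))
# handle as fitted
q=T([.5671,-.2826,1.4916],[[-.09,0,.054],[-.14,0,.077],[-.04,0,.031]]);print(q,[proj(s,i) for i in q],[proj(t,i) for i in q])
im=s["image"][80:180,280:400]; cv2.imwrite("pics/g2.png",cv2.cvtColor(cv2.resize(im,None,fx=5,fy=5,interpolation=cv2.INTER_CUBIC),cv2.COLOR_RGB2BGR))
E
```

```text
[336.2486 126.147 ] [431.9193 238.3798]
0 [336.2486 126.147 ] [431.9193 238.3798]
0.019 [336.8494 119.7742] [434.6501 237.9092]
0.047 [337.7543 110.1752] [438.8482 237.1857]
0.066 [338.3821 103.5164] [441.822  236.6733]
[[ 0.56   -0.3723  0.054 ]
 [ 0.556  -0.4222  0.077 ]
 [ 0.5639 -0.3225  0.031 ]] [array([333.7964, 148.8349]), array([338.3056, 133.9496]), array([329.1124, 164.2973])] [array([422.4019, 239.6311]), array([446.8493, 241.1865]), array([398.8788, 238.1345])]
```

View pics/g2.png

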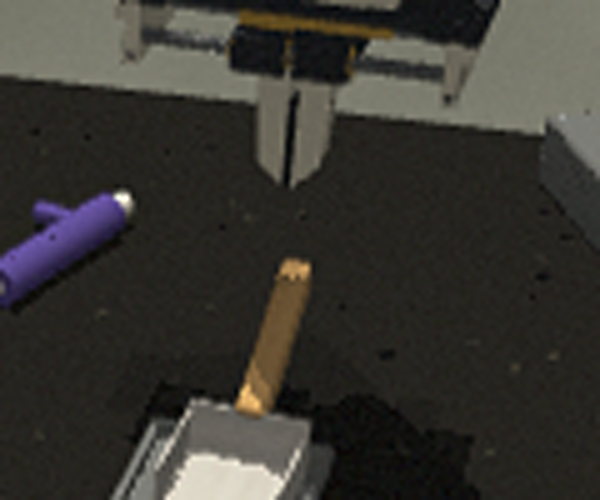

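The fingers closed fully without holding the handle. In the side view the fingertip is at about (337.6,117.6), while the reported TCP projects to (336.2,126.1). So the real tip sits about 25 mm further back along the tool than reported. I'll grasp again about 25 mm deeper and check.

```bash
python3 -m handwheel '[[0,0,0,0,0,0],[0,0,0,0,0,0],[0,0,0,0,0,0],[0,0,0,0,0,0],[0,0,0,0,0,0],[0,0,0,0,0,0],[0,0,0,0,0,0],[0,0,0,0,0,0]]' 0.65
python3 -m handwheel '[[0,0,1,0,0,0],[0,0,1,0,0,0],[0,0,1,0,0,0],[0,0,1,0,0,0],[0,0,1,0,0,0],[0,0,0.8,0,0,0],[0,0,0,0,0,0]]' 0.65
python3 d.py .5597 -.3727 .01 85.3 0
python3 - <<'E'
from fit import *
s=cam("side");p=observe()["position"];print(proj(s,p))
im=s["image"][80:200,270:400]; cv2.imwrite("pics/g3.png",cv2.cvtColor(cv2.resize(im,None,fx=5,fy=5,interpolation=cv2.INTER_CUBIC),cv2.COLOR_RGB2BGR))
E
```

```text
clock: 10.48
position: [0.5596, -0.373, 0.1251]
ee_rot: [2.311, 2.128, 0.0]
force: [0.7, -0.7, -0.6]
width: 0.534
gripper_force: 0.0
clock: 11.07
position: [0.5579, -0.3713, 0.0058]
ee_rot: [-2.308, -2.124, 0.002]
force: [-0.2, -0.3, 0.3]
width: 0.65
gripper_force: 0.0
clk 11.0667 pos [ 0.558 -0.371  0.006] yaw 85.26006209306114 xz 0.0024853092010291744 q [ 0.083  0.795  0.703  1.666 -0.618  0.921  0.945]
F [-0.19  -0.261  0.337] w 0.6495425980303933 gf 0.0
shift rows (20mm, tool axes) [-0.063  0.095 -0.212] turn rows (4deg) [-0.063 -0.036 -0.01 ]
[332.9247 163.086 ]
```

View pics/g3.png

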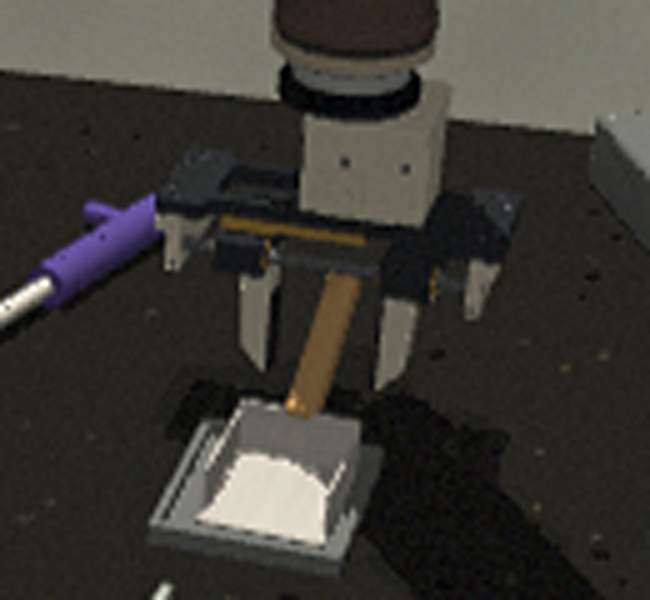

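The tips are at about (322,155) and (346,158), straddling the handle at roughly the right height. Closing now.

```bash
python3 -m handwheel '[[0,0,0,0,0,0],[0,0,0,0,0,0],[0,0,0,0,0,0],[0,0,0,0,0,0],[0,0,0,0,0,0],[0,0,0,0,0,0],[0,0,0,0,0,0],[0,0,0,0,0,0]]' 0 55
python3 -m handwheel '[[0,0,0,0,0,0],[0,0,0,0,0,0],[0,0,0,0,0,0]]'
python3 d.py .5597 -.3727 .035 85.3 0
```

```text
clock: 11.78
position: [0.5597, -0.373, 0.0093]
ee_rot: [2.311, 2.127, 0.0]
force: [0.2, -0.1, -0.2]
width: 0.192
gripper_force: 54.9
clock: 12.03
position: [0.5596, -0.373, 0.0093]
ee_rot: [2.311, 2.127, 0.0]
force: [0.5, 0.0, 2.0]
width: 0.196
gripper_force: 54.9
clk 12.0333 pos [ 0.56  -0.373  0.009] yaw 85.25592258947601 xz -4.114858953439135e-05 q [ 0.083  0.791  0.706  1.663 -0.618  0.922  0.945]
F [0.478 0.019 1.99 ] w 0.19582570362289506 gf 54.93973910808563
shift rows (20mm, tool axes) [ 0.016  0.002 -1.287] turn rows (4deg) [ 0.003  0.001 -0.011]
```

```bash
python3 -m handwheel '[[0,0,-0.3,0,0,0],[0,0,-0.7,0,0,0],[0,0,-1,0,0,0],[0,0,-1,0,0,0],[0,0,-1,0,0,0],[0,0,-0.7,0,0,0],[0,0,-0.3,0,0,0],[0,0,0,0,0,1]]'
python3 -m handwheel '[[0.4,-0.1,0,0,0,0],[0.8,-0.2,0,0,0,0],[1,-0.2,0,0,0,0],[1,-0.2,0,0,0,0],[1,-0.2,0,0,0,0],[1,-0.2,0,0,0,0],[1,-0.2,0,0,0,0],[1,-0.2,0,0,0,0]]'
python3 -m handwheel '[[1,-0.2,0,0,0,0],[1,-0.2,0,0,0,0],[0.9,-0.1,0,0,0,0],[0.5,-0.1,0,0,0,0],[0.2,0,0,0,0,0],[0,0,0,0,0,0]]'
python3 d.py .5500 -.1535 .0103 81.3 0
python3 - <<'E'
from fit import *
p=observe()["position"];C=R.from_rotvec(observe()["ee_rot"]).as_matrix()
t=cam("top");s=cam("side")
cv2.imwrite("pics/l.png",cv2.cvtColor(cv2.resize(np.hstack([t["image"][170:300,220:420],s["image"][110:240,230:400]]),None,fx=2.1,fy=2.1),cv2.COLOR_RGB2BGR))
for l,x in(("scoop_grip",[0,0,-.044]),("scoop_bowl",[.0907,0,-.01]),("scoop_lip",[.1307,0,.0043])):
    a=place_of(l,"top");b=place_of(l,"side")
    if a and b: print(l,*tri(t,px(a[0]["point"]),s,px(b[0]["point"])),a[0]["score"],b[0]["score"],"pred",p+C@np.array(x))
E
```

```text
clock: 12.7
position: [0.5602, -0.3738, 0.1114]
ee_rot: [2.381, 2.045, 0.002]
force: [-0.2, 0.2, -2.5]
width: 0.188
gripper_force: 54.9
clock: 13.37
position: [0.551, -0.2241, 0.1084]
ee_rot: [-2.381, -2.047, 0.001]
force: [1.0, -0.1, -1.4]
width: 0.194
gripper_force: 54.9
clock: 13.87
position: [0.5508, -0.152, 0.1088]
ee_rot: [-2.381, -2.048, 0.0]
force: [-0.5, 0.3, -1.4]
width: 0.191
gripper_force: 54.9
clk 13.8667 pos [ 0.551 -0.152  0.109] yaw 81.39467056397277 xz 0.0002549067972057699 q [-0.412  0.549  0.865  1.856 -0.502  0.972  0.525]
F [-0.474  0.285 -1.388] w 0.19073275554877514 gf 54.93895769119263
shift rows (20mm, tool axes) [-0.083 -0.023  4.926] turn rows (4deg) [-0.009 -0.004  0.024]
scoop_grip [0.5491 0.2761 0.4015] 0.08952759537965735 0.31 0.8 pred [ 0.5508 -0.152   0.1528]
scoop_bowl [ 0.564  -0.0635  0.116 ] 0.0005760478615105783 0.87 0.82 pred [ 0.5643 -0.0623  0.1188]
scoop_lip [ 0.5693 -0.0195  0.102 ] 0.004965777644919398 0.83 0.8 pred [ 0.5703 -0.0227  0.1046]
```

View pics/l.png

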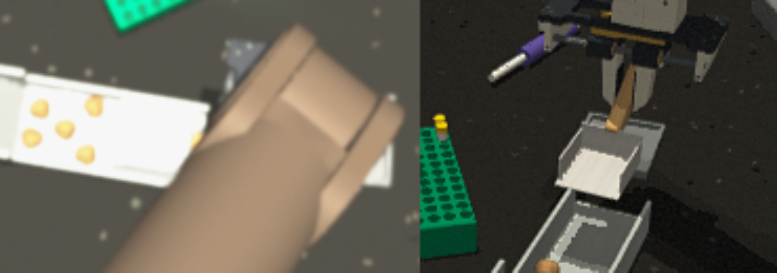

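```bash
python3 -m handwheel '[[-0.08,0,0.5,0,0,0],[0,0,1,0,-0.4,0],[0,0,1,0,0,0],[0,0,1,0,0,0],[0,0,0.7,0,0,0],[0,0,0.4,0,0,0],[0,0,0.1,0,0,0],[0,0,0,0,0,0]]'
python3 d.py .5500 -.1535 .0139 81.3 -1.6
```

```text
clock: 14.93
position: [0.55, -0.1568, 0.0147]
ee_rot: [2.371, 2.033, -0.034]
force: [0.1, 0.5, -0.7]
width: 0.189
gripper_force: 54.9
clk 14.9333 pos [ 0.55  -0.157  0.015] yaw 81.22744463200665 xz -0.02816066321081883 q [-0.349  0.67   0.766  1.933 -0.61   0.785  0.601]
F [ 0.062  0.472 -0.658] w 0.18949885231776553 gf 54.93868589401245
shift rows (20mm, tool axes) [ 0.162 -0.024  0.035] turn rows (4deg) [-0.013  0.003 -0.018]
```

```bash
python3 -m handwheel '[[0.2,0,0.02,0,0,0],[0.4,0,0.02,0,0,0],[0.4,0,-0.01,0,0,0],[0.4,0,-0.01,0,0,0],[0.4,0,-0.01,0,0,0],[0.4,0,-0.01,0,0,0],[0.4,0,-0.01,0,0,0],[0.4,0,-0.01,0,0,0]]'
python3 -m handwheel '[[0.4,0,-0.01,0,0,0],[0.4,0,-0.01,0,0,0],[0.4,0,-0.01,0,0,0],[0.4,0,-0.01,0,0,0],[0.4,0,-0.01,0,0,0],[0.4,0,-0.01,0,0,0]]'
python3 d.py .5500 -.1535 .0139 81.3 -1.6
python3 - <<'E'
from fit import *
p=observe()["position"];C=R.from_rotvec(observe()["ee_rot"]).as_matrix()
lip=p+C@[.1307,0,.0043]; d=lip-[.5755,.0133,0]; c,s_=np.cos(1.419),np.sin(1.419); print("lip tray",c*d[0]+s_*d[1],-s_*d[0]+c*d[1],lip[2])
t=cam("top");s=cam("side")
a=cv2.resize(t["image"][190:270,190:350],None,fx=2.4,fy=2.4);b=cv2.resize(s["image"][190:310,240:360],None,fx=3,fy=3)
cv2.imwrite("pics/m.png",cv2.cvtColor(np.hstack([np.pad(a,((0,b.shape[0]-a.shape[0]),(0,0),(0,0))),b]),cv2.COLOR_RGB2BGR))
E
```

```text
clock: 15.6
position: [0.5596, -0.096, 0.0139]
ee_rot: [2.37, 2.034, -0.033]
force: [-0.3, 0.5, -2.5]
width: 0.19
gripper_force: 54.9
clock: 16.1
position: [0.5661, -0.0504, 0.0137]
ee_rot: [2.37, 2.033, -0.036]
force: [-4.3, -10.6, -0.2]
width: 0.189
gripper_force: 55.0
clk 16.1 pos [ 0.566 -0.05   0.014] yaw 81.23291100873749 xz -0.029758241362119388 q [-0.55   0.676  0.783  1.938 -0.622  0.792  0.424]
F [ -4.271 -10.627  -0.213] w 0.18874702288320847 gf 54.99697744846344
shift rows (20mm, tool axes) [-5.218 -0.011  0.146] turn rows (4deg) [-0.011  0.026 -0.017]
lip tray 0.06617174412243924 -0.0005225322981326289 0.0055343589221397566
```

View pics/m.png

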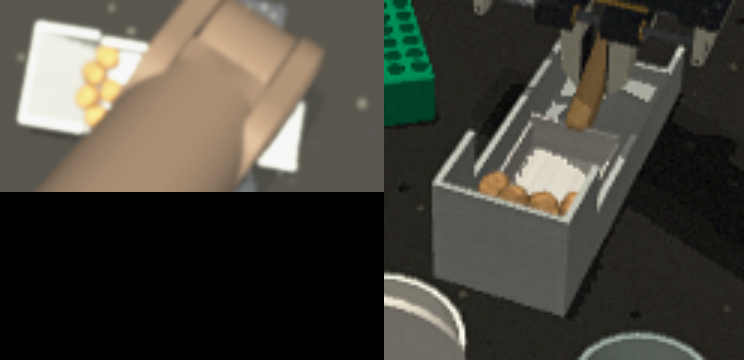

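The lumps are banked at the foot of the slope, in a row around (485–575,195) in the right crop. Next I push on, pitching the lip up along the slope, then lift.

```bash
python3 -m handwheel '[[0.25,0,0,0,0,0],[0.25,0,0,0,0.2,0],[0.3,0,0,0,0.7,0],[0.3,0,0,0,1,0],[0.3,0,0,0,1,0],[0.3,0,0.03,0,1,0],[0.25,0,0.06,0,1,0],[0.2,0,0.08,0,1,0]]'
python3 d.py .5500 -.1535 .0139 81.3 -1.6
python3 - <<'E'
from fit import *
p=observe()["position"];C=R.from_rotvec(observe()["ee_rot"]).as_matrix()
lip=p+C@[.1307,0,.0043]; d=lip-[.5755,.0133,0]; c,s_=np.cos(1.419),np.sin(1.419); print("lip tray",c*d[0]+s_*d[1],-s_*d[0]+c*d[1],lip[2])
t=cam("top");s=cam("side")
a=cv2.resize(t["image"][190:270,190:350],None,fx=2.4,fy=2.4);b=cv2.resize(s["image"][190:310,240:360],None,fx=3,fy=3)
cv2.imwrite("pics/n.png",cv2.cvtColor(np.hstack([np.pad(a,((0,b.shape[0]-a.shape[0]),(0,0),(0,0))),b]),cv2.COLOR_RGB2BGR))
for c in("top","side"): print(c,[(px(i["point"]).round(0).tolist(),round(i["score"],2)) for i in place_of("nugget0",c)])
E
```

```text
clock: 16.87
position: [0.5739, -0.0158, 0.0146]
ee_rot: [-2.185, -1.862, -0.422]
force: [-8.7, -24.0, 4.2]
width: 0.192
gripper_force: 55.0
clk 16.8667 pos [ 0.574 -0.016  0.015] yaw 80.94604559861234 xz 0.368287212348584 q [-0.161  0.648  0.516  1.934 -0.915  0.913  0.797]
F [ -8.742 -23.975   4.151] w 0.19232346039130738 gf 55.01304745674133
shift rows (20mm, tool axes) [-6.511 -0.082 -2.541] turn rows (4deg) [ 0.089 -5.802 -0.103]
lip tray 0.0941170080259807 -0.003578556735860586 0.05875502112737138
top [([229.0, 212.0], 0.62), ([232.0, 233.0], 0.61), ([217.0, 228.0], 0.59), ([227.0, 224.0], 0.5), ([234.0, 228.0], 0.48)]
side [([304.0, 264.0], 0.6), ([275.0, 258.0], 0.44), ([282.0, 257.0], 0.38), ([194.0, 273.0], 0.3)]
```

View pics/n.png

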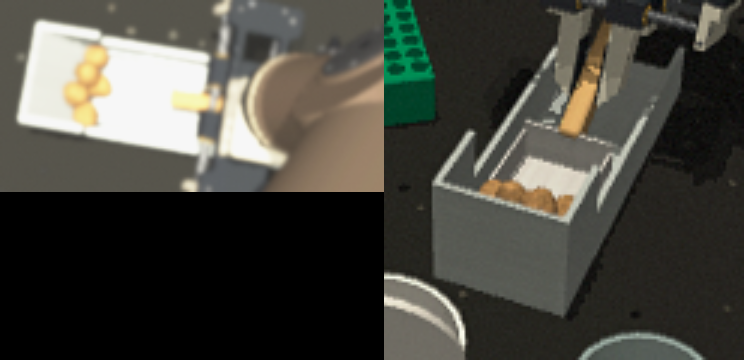

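```bash
cat > sp.py <<'E'
from fit import *
from scipy.optimize import least_squares
o=observe();p=o["position"];C=R.from_rotvec(o["ee_rot"]).as_matrix()
gs={"top":cam("top"),"side":cam("side")}
L={"scoop_grip":[-.09,0,.049],"scoop_lip":[.04,0,0],"scoop_bowl":[0,0,.014],"scoop":[0,0,0]}
obs=[]
for l in L:
    for c in gs:
        q=place_of(l,c)
        if q and q[0]["score"]>.4: obs.append((gs[c],L[l],px(q[0]["point"]),l,c))
# scoop in tool frame: grip point fixed at tool (0,0,-.0447); slip angle about tool y
def pose(v):
    A=C@np.diag([1,-1,-1])@R.from_rotvec([0,v[0],0]).as_matrix()   # scoop axes in world; +v = lip down
    g=p+C@[v[1],0,-.0447+v[2]]; return A,g-A@L["scoop_grip"]
def res(v):
    A,t=pose(v); return np.concatenate([proj(g,t+A@np.array(x))-u for g,x,u,_,_ in obs]+[np.array([v[1]*100,v[2]*100])])
r=least_squares(res,[0,0,0],loss="soft_l1");A,t=pose(r.x)
print("slip deg (lip down+)",np.degrees(r.x[0]),"shift",r.x[1:],"pitch(lip up+) deg",np.degrees(np.arcsin(A[2,0])),"origin",t,"lip",t+A@[.04,0,0],"rms",np.sqrt(np.mean(res(r.x)**2)))
for k,ob in enumerate(obs): print(ob[3],ob[4],res(r.x)[2*k:2*k+2].round(1),end=" ")
print()
save(gs["top"],"last_t.png");save(gs["side"],"last_s.png")
E
python3 sp.py
```

```text
slip deg (lip down+) 24.72975259143387 shift [-0.0108 -0.0016] pitch(lip up+) deg -3.17223890507642 origin [ 0.584   0.0435 -0.0004] lip [ 0.5904  0.0829 -0.0026] rms 1.6152819079302025
scoop_grip top [-1. -3.] scoop_grip side [0.2 0.9] scoop_lip top [2.1 2.2] scoop_lip side [-0.1 -0.7] scoop_bowl top [ 1.4 -2.9] scoop_bowl side [-1.2  1.1] scoop top [-1.6 -1.8] scoop side [ 0.5 -2.4]
```

The scoop slipped about 25° in the grip and still lies flat on the tray floor, with its lip jammed at the foot of the slope. I'll raise the grip force, back off a little, and turn the tool upright again so the floor resists the lip and undoes the slip. Then I'll measure.

```bash
python3 -m handwheel '[[-0.15,0,0,0,0,0],[0,0,0,0,0,0]]' 0 60
python3 -m handwheel '[[-0.15,0,0,0,-1,0],[-0.15,0,0,0,-1,0],[-0.15,0,0,0,-1,0],[-0.15,0,0,0,-1,0],[-0.15,0,0,0,-1,0],[-0.08,0,0,0,-0.5,0],[0,0,0,0,0,0]]'
python3 d.py .5755 .0133 .0139 81.3 0
python3 sp.py
```

```text
clock: 17.73
position: [0.5742, -0.016, 0.0138]
ee_rot: [-2.183, -1.862, -0.422]
force: [-4.2, -16.1, 6.2]
width: 0.195
gripper_force: 60.0
clock: 18.32
position: [0.5726, -0.0298, 0.0113]
ee_rot: [2.378, 2.038, -0.003]
force: [-0.5, -15.4, 8.4]
width: 0.192
gripper_force: 60.0
clk 18.3167 pos [ 0.573 -0.03   0.011] yaw 81.18705122371456 xz -0.007729230180586329 q [-0.554  0.673  0.756  1.933 -0.636  0.785  0.406]
F [ -0.52  -15.39    8.355] w 0.19209301156809785 gf 59.99647378921509
shift rows (20mm, tool axes) [ 2.151 -0.187 -0.149] turn rows (4deg) [ 0.082  0.111 -0.028]
slip deg (lip down+) -1.7873184553618877 shift [-0.0119  0.0026] pitch(lip up+) deg 1.344432526781724 origin [0.5848 0.0488 0.0066] lip [0.591  0.0883 0.0075] rms 27.24702462912299
scoop_grip side [1.  0.1] scoop_lip top [-0.2 -2.1] scoop_lip side [-37.6  86.5] scoop_bowl side [ 0.1 -0.4] scoop side [ 1.9 -0.9]
```

```bash
python3 -m handwheel '[[-0.25,0,-0.05,0,0,0],[0,0,0,0,0,0]]'
python3 -m handwheel '[[0.1,0,-0.05,0,0.5,0],[0.2,0,0,0,1,0],[0.28,0,0,0,1,0]]'
python3 -m handwheel '[[0.3,0,0,0,1,0],[0.3,0,0.04,0,1,0],[0.3,0,0.06,0,1,0],[0.28,0,0.08,0,1,0]]'
python3 d.py .5755 .0133 .0139 81.3 0
python3 sp.py
python3 - <<'E'
import cv2,numpy as np
t=cv2.imread("pics/last_t.png");s=cv2.imread("pics/last_s.png")
a=cv2.resize(t[190:270,190:320],None,fx=3,fy=3);b=cv2.resize(s[180:300,240:360],None,fx=3,fy=3)
cv2.imwrite("pics/o.png",np.hstack([np.pad(a,((0,b.shape[0]-a.shape[0]),(0,0),(0,0))),b]))
E
```

```text
clock: 18.98
position: [0.5705, -0.0315, 0.0113]
ee_rot: [2.385, 2.043, 0.002]
force: [0.2, -3.6, 2.6]
width: 0.191
gripper_force: 60.0
clock: 19.23
position: [0.5716, -0.0198, 0.0124]
ee_rot: [-2.293, -1.968, -0.203]
force: [-0.5, -2.4, -3.0]
width: 0.192
gripper_force: 60.0
clock: 19.57
position: [0.5757, 0.0052, 0.016]
ee_rot: [-2.127, -1.825, -0.497]
force: [-0.2, -0.2, -2.7]
width: 0.189
gripper_force: 60.0
clk 19.5667 pos [0.576 0.005 0.016] yaw 81.2901090568964 xz 0.44218970235612415 q [-0.104  0.658  0.455  1.931 -0.962  0.944  0.844]
F [-0.183 -0.163 -2.678] w 0.18941503076398583 gf 59.992902874946594
shift rows (20mm, tool axes) [ 0.313 -0.072  0.269] turn rows (4deg) [ 0.024 -6.561 -0.008]
slip deg (lip down+) 6.876330344910721 shift [-0.0113 -0.0036] pitch(lip up+) deg 19.3673553711734 origin [0.5863 0.074  0.0379] lip [0.592  0.1113 0.0512] rms 2.1831703286891564
scoop_grip top [ 1.  -3.9] scoop_grip side [ 1.8 -0.1] scoop_lip top [ 1.4 -0.1] scoop_lip side [-2.   0.2] scoop_bowl top [ 1.  -1.8] scoop_bowl side [-4.1 -1.3] scoop top [-4.4 -3.5] scoop side [-1.5  1.6]
```

View pics/o.png

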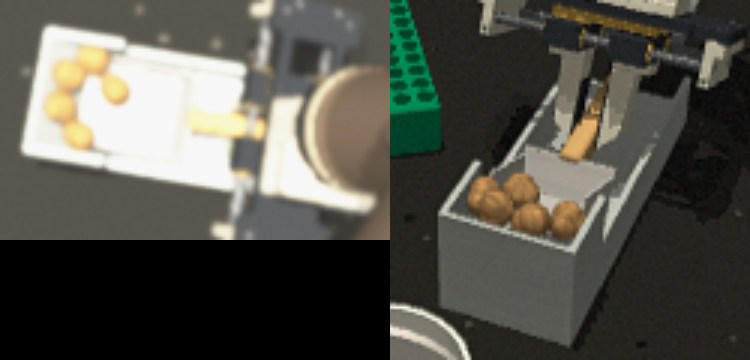

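All five lumps are up on the lip, one of them already inside the bowl at (115,90) in the left crop. I'll keep going up the slope with more pitch so they roll in.

```bash
python3 -m handwheel '[[0.35,0,0.18,0,1,0],[0.35,0,0.2,0,1,0],[0.3,0,0.2,0,1,0],[0.1,0,0.05,0,1,0],[0,0,0,0,0,0]]'
python3 d.py .5755 .0133 .0139 81.3 0
python3 sp.py
python3 - <<'E'
import sys; sys.path.insert(0,".")
from fit import *
t=cam("top");s=cam("side")
for c,g in(("top",t),("side",s)): print(c,[(px(i["point"]).round(0).tolist(),round(i["score"],2)) for i in place_of("nugget0",c)])
a=cv2.resize(t["image"][190:270,190:320],None,fx=3,fy=3);b=cv2.resize(s["image"][180:300,240:360],None,fx=3,fy=3)
cv2.imwrite("pics/p.png",cv2.cvtColor(np.hstack([np.pad(a,((0,b.shape[0]-a.shape[0]),(0,0),(0,0))),b]),cv2.COLOR_RGB2BGR))
E
```

```text
clock: 20.48
position: [0.5783, 0.0275, 0.0141]
ee_rot: [-1.948, -1.665, -0.747]
force: [-0.1, -1.7, -2.5]
width: 0.191
gripper_force: 60.0
clk 20.4833 pos [0.578 0.028 0.014] yaw 80.95097278500567 xz 0.6698102474729102 q [ 0.107  0.759  0.325  1.908 -1.118  1.108  1.061]
F [-0.097 -1.692 -2.54 ] w 0.19077654520399417 gf 59.99086081981659
shift rows (20mm, tool axes) [-0.545 -0.026 -0.478] turn rows (4deg) [ -0.011 -10.513  -0.067]
slip deg (lip down+) 5.007055011661432 shift [-0.0097 -0.0018] pitch(lip up+) deg 37.04538984887697 origin [0.5881 0.0898 0.0572] lip [0.5931 0.1213 0.0813] rms 2.1133942866385373
scoop_grip top [ 4.1 -0.1] scoop_grip side [1.1 0. ] scoop_lip top [2.4 4.9] scoop_lip side [-0.5 -0.2] scoop_bowl top [-0.8 -1.6] scoop_bowl side [ 0.  -1.3] scoop top [-3.7 -1. ] scoop side [-2.   2.8] 
top [([241.0, 220.0], 0.62), ([209.0, 217.0], 0.62), ([205.0, 227.0], 0.61), ([213.0, 232.0], 0.57), ([216.0, 207.0], 0.56)]
side [([273.0, 248.0], 0.57), ([287.0, 252.0], 0.52), ([271.0, 239.0], 0.5), ([284.0, 241.0], 0.5), ([303.0, 242.0], 0.42), ([303.0, 230.0], 0.3)]
```

View pics/p.png

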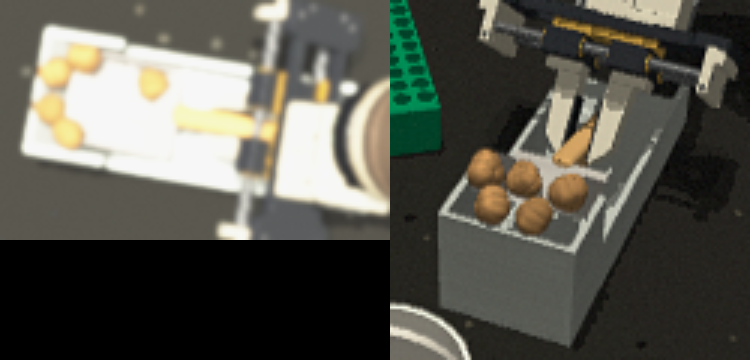

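The lumps show at (85,55), (55,72), (50,108) and (68,133) on the lip and slope, with one in the bowl at (152,85), left crop. That is my tenth picture, so from here I work from numbers only.

```bash
cat > ng.py <<'E'
from sp import *
from scipy.optimize import linear_sum_assignment
a=[(px(i["point"]),i["score"]) for i in place_of("nugget0","top") if i["score"]>.25]
b=[(px(i["point"]),i["score"]) for i in place_of("nugget0","side") if i["score"]>.25]
cs,sn=np.cos(1.419),np.sin(1.419)
def tray(P): d=np.array(P)-[.5755,.0133,0]; return np.array([cs*d[0]+sn*d[1],-sn*d[0]+cs*d[1],d[2]])
print("lip in tray",tray(t+A@[.04,0,0]))
g=np.array([[tri(gs["top"],u[0],gs["side"],v[0])[1]+ (0.1 if not -.01<tri(gs["top"],u[0],gs["side"],v[0])[0][2]<.3 else 0) for v in b] for u in a])
i,j=linear_sum_assignment(g)
for k,l in zip(i,j):
    P,e=tri(gs["top"],a[k][0],gs["side"],b[l][0]); print("ng",P,"gap",round(e,4),"tray",tray(P),"scoop",A.T@(P-t),"tub dist",np.linalg.norm(P-[.6416,.2756,.035]),round(a[k][1],2),round(b[l][1],2))
print(len(a),len(b))
E
python3 ng.py
```

```text
slip deg (lip down+) 1.1394113028661461 shift [-0.0152  0.002 ] pitch(lip up+) deg 40.651809953337185 origin [0.5889 0.0888 0.0596] lip [0.5935 0.1189 0.0857] rms 4.900878023978981
scoop_grip top [ 2.3 -1.9] scoop_grip side [-0.1  0.3] scoop_lip top [ 0.3 -1.4] scoop_lip side [-19.7   0.4] scoop_bowl top [1.2 0.7] scoop_bowl side [-3.1 -0.3] scoop top [-4.1 -0.8] scoop side [-0.2 -0.5] 
lip in tray [ 0.1071 -0.0018  0.0857]
ng [0.6228 0.1097 0.0987] gap 0.0036 tray [ 0.1024 -0.0322  0.0987] scoop [ 0.0449 -0.0304  0.0129] tub dist 0.17875501704044672 0.52 0.54
ng [0.5873 0.1318 0.1091] gap 0.0061 tray [0.1189 0.0063 0.1091] scoop [0.0643 0.008  0.0101] tub dist 0.17069654633691425 0.49 0.62
ng [0.5624 0.1166 0.0922] gap 0.0062 tray [0.1001 0.0285 0.0922] scoop [0.039  0.0303 0.0096] tub dist 0.1866265743549674 0.41 0.65
ng [0.5981 0.0565 0.0241] gap 0.0013 tray [ 0.0461 -0.0158  0.0241] scoop [-0.0463 -0.0139 -0.007 ] tub dist 0.22367691658825667 0.4 0.44
ng [0.6123 0.1283 0.0843] gap 0.0052 tray [ 0.1193 -0.019   0.0843] scoop [ 0.0484 -0.0172 -0.009 ] tub dist 0.15803294766605935 0.39 0.49
5 5
```

```bash
python3 -m handwheel '[[0.12,0,0.15,0,0,0],[0.12,0,0.15,0,0,0],[0.1,0,0.15,0,0,0],[0,0,0,0,0,0]]'
python3 ng.py
```

```text
clock: 22.12
position: [0.5816, 0.0418, 0.015]
ee_rot: [-1.945, -1.673, -0.748]
force: [0.0, -3.9, 2.8]
width: 0.193
gripper_force: 60.0
slip deg (lip down+) 0.0006240660269670633 shift [-0.016  -0.0005] pitch(lip up+) deg 41.94266357572358 origin [0.5902 0.0987 0.0616] lip [0.5946 0.1281 0.0884] rms 1.49712609935085
scoop_grip top [ 1.7 -2.2] scoop_grip side [ 1.9 -0. ] scoop_lip top [ 0.2 -1.1] scoop_lip side [-1.1 -0.6] scoop_bowl top [0.8 1. ] scoop_bowl side [-2.   2.8] scoop top [-2.6 -1.1] scoop side [-1.  -0.4] 
lip in tray [ 0.1164 -0.0015  0.0884]
ng [0.6126 0.1338 0.0929] gap 0.0028 tray [ 0.1247 -0.0185  0.0929] scoop [ 0.0493 -0.017  -0.0022] tub dist 0.15590004358628853 0.59 0.42
ng [0.569  0.0805 0.0702] gap 0.0016 tray [0.0654 0.0166 0.0702] scoop [-0.0099  0.0182  0.0206] tub dist 0.21113581398534217 0.5 0.49
ng [0.5882 0.0846 0.0517] gap 0.0027 tray [ 0.0723 -0.0017  0.0517] scoop [-0.0173 -0.0001  0.0021] tub dist 0.19907647573764714 0.5 0.49
ng [0.5946 0.0617 0.0619] gap 0.0017 tray [ 0.0507 -0.0116  0.0619] scoop [-0.0265 -0.01    0.0242] tub dist 0.22063964658022786 0.5 0.64
ng [0.5842 0.1439 0.1185] gap 0.0157 tray [0.1304 0.0112 0.1185] scoop [0.0706 0.0126 0.0131] tub dist 0.16623368484295925 0.41 0.39
5 5
```

Three lumps are in the bowl and two lie on the slope ahead of the lip. I'll retreat so those two slide back into the tray, then lift.

```bash
python3 -m handwheel '[[-0.3,0,-0.27,0,0,0],[-0.5,0,-0.45,0,0,0],[-0.5,0,-0.45,0,0,0],[-0.2,0,-0.18,0,0,0],[0.2,0,-0.22,0,0,0],[0.4,0,-0.45,0,0,0],[0.65,0,-0.7,0,0,0],[0.65,0,-0.7,0,0,0]]'
python3 -m handwheel '[[0.65,0,-0.7,0,0,0],[0.65,0,-0.7,0,0,0],[0.65,0,-0.7,0,0,0],[0.65,0,-0.7,0,0,0],[0.4,0,-0.4,0,0,0],[0.1,0,-0.1,0,0,0],[0,0,0,0,0,0]]'
python3 ng.py
python3 d.py .5755 .0133 .0139 81.3 0
```

```text
clock: 23.38
position: [0.5742, 0.0022, 0.0712]
ee_rot: [-1.944, -1.669, -0.747]
force: [0.8, 0.5, -2.2]
width: 0.19
gripper_force: 60.0
clock: 23.97
position: [0.5751, 0.0036, 0.1614]
ee_rot: [-1.945, -1.671, -0.749]
force: [-0.3, -0.2, -2.3]
width: 0.19
gripper_force: 60.0
slip deg (lip down+) -1.5986252113308215 shift [-0.0139 -0.0004] pitch(lip up+) deg 43.609106982957044 origin [0.5839 0.0613 0.2121] lip [0.5882 0.09   0.2397] rms 1.8758472491625025
scoop_grip top [ 1.8 -1.1] scoop_grip side [3.7 0.4] scoop_lip top [ 0.2 -2. ] scoop_lip side [-2.4  0. ] scoop_bowl top [ 0.7 -0.2] scoop_bowl side [ 0.2 -3.3] scoop top [-2.6 -0.4] scoop side [-3.7  0.9] 
lip in tray [ 0.0777 -0.001   0.2397]
ng [0.5801 0.051  0.2203] gap 0.0005 tray [0.038  0.0011 0.2203] scoop [-0.0021  0.0021  0.0133] tub dist 0.29759213300523957 0.64 0.5
ng [0.6009 0.0276 0.1993] gap 0.0061 tray [ 0.018  -0.023   0.1993] scoop [-0.0311 -0.0219  0.0118] tub dist 0.30021505545568067 0.62 0.39
ng [0.5643 0.0485 0.2232] gap 0.0062 tray [0.0331 0.0164 0.2232] scoop [-0.0036  0.0174  0.0188] tub dist 0.30490076051406284 0.53 0.38
3 5
clk 24.5667 pos [0.575 0.003 0.16 ] yaw 81.23827907045444 xz 0.6691225155701306 q [ 0.085  0.553  0.413  1.821 -0.951  1.296  0.829]
F [ 0.355  0.732 -1.483] w 0.18993027125261822 gf 59.99435305595398
shift rows (20mm, tool axes) [-4.512 -0.045  5.777] turn rows (4deg) [  0.001 -10.5    -0.013]
```

At least three lumps are in the raised bowl. Next I work out the carry and a pour that pivots about the lip, held over the tub.

```bash
cat > plan.py <<'E'
from d import *
def tcp(L,G,lip=(.116,0,.004)): return np.array(L)-G@np.array(lip)
def rows(p0,C0,path):
    out=[]
    for p,G in path:
        out.append(np.r_[C0.T@(p-p0)/.02,np.degrees(R.from_matrix(C0.T@G).as_rotvec())/4]); p0,C0=p,G
    return np.array(out)
E
python3 - <<'E'
from plan import *
o=observe();C=R.from_rotvec(o["ee_rot"]).as_matrix();p=np.array(o["position"])
yaw=np.radians(95);L=[.643,.258,.115]
G1=goal(np.radians(81.24),np.radians(14)); print("pitch",rows(p,C,[(p,G1)]))
G2=goal(yaw,np.radians(14)); print("yaw",rows(p,G1,[(p,G2)])); p3=tcp(L,G2); print("move",p3,rows(p,G2,[(p3,G2)]))
path=[(tcp(L,goal(yaw,np.radians(14-4*k))),goal(yaw,np.radians(14-4*k))) for k in range(1,19)]
print(rows(p3,G2,path)); print(path[-1][0])
E
```

```text
pitch [[ 0.     0.     0.    -0.004 -7.     0.001]]
yaw [[ 0.     0.     0.     0.832 -0.    -3.338]]
move [0.653 0.145 0.091] [[5.688 4.505 4.991 0.    0.    0.   ]]
[[ 0.028 -0.    -0.404 -0.    -1.    -0.   ]
 [ 0.028  0.    -0.404 -0.    -1.    -0.   ]
 [ 0.028 -0.    -0.404  0.    -1.    -0.   ]
 [ 0.028 -0.    -0.404  0.    -1.     0.   ]
 [ 0.028 -0.    -0.404  0.    -1.     0.   ]
 [ 0.028  0.    -0.404 -0.    -1.     0.   ]
 [ 0.028 -0.    -0.404 -0.    -1.     0.   ]
 [ 0.028  0.    -0.404  0.    -1.    -0.   ]
 [ 0.028  0.    -0.404 -0.    -1.    -0.   ]
 [ 0.028 -0.    -0.404  0.    -1.    -0.   ]
 [ 0.028  0.    -0.404  0.    -1.     0.   ]
 [ 0.028 -0.    -0.404 -0.    -1.    -0.   ]
 [ 0.028  0.    -0.404 -0.    -1.     0.   ]
 [ 0.028  0.    -0.404 -0.    -1.    -0.   ]
 [ 0.028  0.    -0.404  0.    -1.     0.   ]
 [ 0.028 -0.    -0.404  0.    -1.     0.   ]
 [ 0.028  0.    -0.404  0.    -1.    -0.   ]
 [ 0.028 -0.    -0.404 -0.    -1.     0.   ]]
[0.648 0.2   0.215]
```

```bash
python3 -m handwheel '[[0,0,0,0,-0.5,0],[0,0,0,0,-1,0],[0,0,0,0,-1,0],[0,0,0,0,-1,0],[0,0,0,0,-1,0],[0,0,0,0,-1,0],[0,0,0,0,-1,0],[0,0,0,0,-0.5,0]]'
python3 -m handwheel '[[0,0,0,0.21,0,-0.835],[0,0,0,0.21,0,-0.835],[0,0,0,0.21,0,-0.835],[0,0,0,0.21,0,-0.835],[0.3,0.2,0.2,0,0,0],[0.5,0.4,0.4,0,0,0],[0.6,0.5,0.5,0,0,0],[0.7,0.5,0.5,0,0,0]]'
python3 -m handwheel '[[0.7,0.5,0.5,0,0,0],[0.7,0.5,0.5,0,0,0],[0.7,0.5,0.5,0,0,0],[0.6,0.5,0.5,0,0,0],[0.5,0.4,0.4,0,0,0],[0.3,0.3,0.3,0,0,0],[0.2,0.2,0.2,0,0,0],[0,0,0,0,0,0]]'
python3 ng.py
python3 d.py .653 .145 .101 95 14
```

```text
clock: 25.23
position: [0.5753, 0.0052, 0.1611]
ee_rot: [-2.253, -1.939, -0.275]
force: [-0.6, 1.6, -2.0]
width: 0.19
gripper_force: 60.0
clock: 25.9
position: [0.6032, 0.0562, 0.1386]
ee_rot: [-1.994, -2.174, -0.245]
force: [0.2, 0.8, -2.1]
width: 0.191
gripper_force: 60.0
clock: 26.57
position: [0.6529, 0.146, 0.1001]
ee_rot: [-1.992, -2.177, -0.243]
force: [0.3, -0.5, -1.7]
width: 0.195
gripper_force: 60.0
slip deg (lip down+) -1.1339051588936377 shift [-0.0124 -0.0008] pitch(lip up+) deg 15.139875545842589 origin [0.6461 0.2223 0.1175] lip [0.6427 0.2608 0.1279] rms 22.402392880858763
scoop_grip top [-82.7 -46.6] scoop_grip side [1.8 1.1] scoop_lip top [0.6 1.8] scoop_lip side [-1.5  0.3] scoop_bowl top [ 0.1 -1.2] scoop_bowl side [-1.1  0. ] scoop top [ 0.6 -2.2] scoop side [-0.7 -2.1] 
lip in tray [ 0.2548 -0.029   0.1279]
ng [ 0.5628 -0.057   0.0288] gap 0.0055 tray [-0.0714  0.002   0.0288] scoop [-0.2846  0.1077 -0.0151] tub dist 0.3418332280653405 0.59 0.67
ng [0.6245 0.2086 0.1358] gap 0.0014 tray [ 0.2005 -0.0189  0.1358] scoop [-0.0065  0.0228  0.0207] tub dist 0.1222167200123093 0.51 0.68
ng [ 0.5773 -0.097   0.0067] gap 0.0029 tray [-0.1087 -0.0185  0.0067] scoop [-0.3301  0.0967 -0.0256] tub dist 0.37912211660604805 0.49 0.54
ng [0.6486 0.2179 0.1341] gap 0.0011 tray [ 0.2133 -0.0413  0.1341] scoop [-0.0001 -0.0021  0.0172] tub dist 0.11487853429359042 0.41 0.52
ng [0.6715 0.1892 0.1141] gap 0.0031 tray [ 0.1884 -0.0683  0.1141] scoop [-0.0349 -0.0223  0.0059] tub dist 0.1208897288656039 0.39 0.63
5 5
clk 27.1667 pos [0.653 0.145 0.101] yaw 95.01714554274398 xz 0.2420730963316302 q [-0.444  0.618  0.46   1.616 -0.591  1.05   0.353]
F [-0.874  1.451 -1.963] w 0.19062119488112417 gf 59.994049072265625
shift rows (20mm, tool axes) [0.011 0.014 0.012] turn rows (4deg) [-0.005 -0.002  0.004]
```

Three lumps are in the bowl over the tub and two are safely in the tray. Tipping now.

```bash
python3 -m handwheel '[[0.03,0,-0.4,0,-1,0],[0.03,0,-0.4,0,-1,0],[0.03,0,-0.4,0,-1,0],[0.03,0,-0.4,0,-1,0],[0.03,0,-0.4,0,-1,0],[0.03,0,-0.4,0,-1,0],[0.03,0,-0.4,0,-1,0],[0.03,0,-0.4,0,-1,0]]'
python3 -m handwheel '[[0.03,0,-0.4,0,-1,0],[0.03,0,-0.4,0,-1,0],[0.03,0,-0.4,0,-1,0],[0.03,0,-0.4,0,-1,0],[0.03,0,-0.4,0,-1,0],[0.03,0,-0.4,0,-1,0],[0.03,0,-0.4,0,-1,0],[0.03,0,-0.4,0,-1,0]]'
python3 -m handwheel '[[0.03,0,-0.4,0,-1,0],[0.03,0,-0.4,0,-1,0],[0,0,0,0,0,0],[0,0,0,0,0,0]]'
python3 ng.py
python3 d.py .648 .2 .225 95 -58
```

```text
clock: 27.83
position: [0.6525, 0.1501, 0.1653]
ee_rot: [1.953, 2.132, -0.311]
force: [0.6, -0.4, -2.5]
width: 0.188
gripper_force: 60.0
clock: 28.5
position: [0.649, 0.1884, 0.2155]
ee_rot: [1.613, 1.763, -0.754]
force: [0.4, 0.7, -2.3]
width: 0.191
gripper_force: 60.0
clock: 28.83
position: [0.6477, 0.2016, 0.2223]
ee_rot: [1.522, 1.668, -0.845]
force: [-0.0, -1.0, -1.5]
width: 0.191
gripper_force: 60.0
slip deg (lip down+) -1.1376838250293135 shift [0.0005 0.0026] pitch(lip up+) deg -56.80366965324468 origin [0.6435 0.2457 0.1421] lip [0.6415 0.2675 0.1086] rms 1.0159911938933581
scoop_grip top [-0.1 -1.1] scoop_bowl top [1.9 1.1] scoop top [-1.5 -0.1] 
lip in tray [ 0.2612 -0.0268  0.1086]
3 0
clk 29.4333 pos [0.648 0.2   0.224] yaw 95.05992994900204 xz -0.8477701943166398 q [-1.172  1.044  0.914  1.176  0.178  1.587 -0.364]
F [-0.364  0.623 -0.798] w 0.18894411097978492 gf 59.99567627906799
shift rows (20mm, tool axes) [-0.032  0.003 -0.016] turn rows (4deg) [ 0.002 -0.008  0.008]
```

```bash
python3 -m handwheel '[[-0.85,0,-0.53,0,0,0],[-0.85,0,-0.53,0,0,0],[0,0,0,0,1,0],[0,0,0,0,1,0],[0,0,0,0,1,0],[0,0,0,0,1,0],[0,0,0,0,1,0],[0,0,0,0,1,0]]'
python3 -m handwheel '[[0,0,0,0,1,0],[0,0,0,0,1,0],[0,0,0,0,1,0],[0,0,0,0,1,0],[0,0,0,0,1,0],[0,0,0,0,1,0],[-0.5,0,0,0,1,0],[-1,0,0,0,1,0]]'
python3 -m handwheel '[[-1,0,0,0,0.5,0.5],[-1,0,0,0,0,1],[-1,0,0,0,0,0.7],[-1,0,0,0,0,0],[-1,0,0,0,0,0],[-1,0,0,0,0,0],[-1,0,0,0,0,0],[-1,0,0,0,0,0]]'
python3 ng.py
python3 d.py .57 -.36 .1 86 0
```

```text
clock: 30.1
position: [0.6487, 0.1996, 0.2677]
ee_rot: [1.792, 1.956, -0.541]
force: [0.3, 0.2, -1.8]
width: 0.191
gripper_force: 60.0
clock: 30.77
position: [0.6509, 0.1721, 0.2708]
ee_rot: [2.099, 2.304, -0.029]
force: [0.6, 0.5, -3.0]
width: 0.187
gripper_force: 60.0
clock: 31.43
position: [0.6463, 0.0091, 0.2703]
ee_rot: [2.291, 2.147, 0.0]
force: [0.4, 0.1, -2.4]
width: 0.192
gripper_force: 60.0
slip deg (lip down+) 0.5946036620479057 shift [-0.001  -0.0071] pitch(lip up+) deg -0.6483912241093269 origin [0.652  0.0975 0.2721] lip [0.6546 0.1374 0.2716] rms 41.01404479817742
scoop_grip top [112.2 -86.9] scoop_grip side [ 1.8 -0.1] scoop_lip side [-3.9  1.1] scoop_bowl side [-3.2  0. ] scoop side [-1.9 -0.4] 
lip in tray [ 0.1346 -0.0594  0.2716]
ng [ 0.5644 -0.065   0.0227] gap 0.0024 tray [-0.0791 -0.0009  0.0227] scoop [-0.165   0.0772 -0.2511] tub dist 0.3494613573460242 0.66 0.6
ng [0.5622 0.2491 0.2071] gap 0.0529 tray [0.2311 0.0488 0.2071] scoop [ 0.1463  0.0995 -0.0632] tub dist 0.19135286670904786 0.57 0.74
ng [ 0.5756 -0.0942  0.0183] gap 0.0007 tray [-0.1062 -0.0164  0.0183] scoop [-0.1933  0.0641 -0.2559] tub dist 0.3759593099931833 0.49 0.48
5 3
clk 32.0333 pos [0.646 0.011 0.269] yaw 86.28287029428873 xz 7.88820595368493e-06 q [-0.572  0.49   0.759  1.442 -0.339  1.343  0.139]
F [-0.043  0.699 -1.819] w 0.18685501579277564 gf 59.99457120895386
shift rows (20mm, tool axes) [-18.777  -2.61    8.435] turn rows (4deg) [-0.001 -0.     0.071]
```

```bash
python3 - <<'E'
from h import *
np.set_printoptions(precision=3,suppress=True)
t=cam("top");s=cam("side")
for i in place_of("nugget0","top"): print("top",px(i["point"]),round(i["score"],2),atz(t,px(i["point"]),.018))
for i in place_of("nugget0","side"): print("side",px(i["point"]),round(i["score"],2),atz(s,px(i["point"]),.018),atz(s,px(i["point"]),.27))
print("tub",proj(t,[.6416,.2756,.018]),proj(s,[.6416,.2756,.08]))
E
```

```text
top [143.584 203.616] 0.69 [0.639 0.298 0.018]
top [306.488 234.696] 0.63 [ 0.569 -0.101  0.018]
top [155.624 214.2  ] 0.61 [0.613 0.268 0.018]
top [144.2  213.99] 0.58 [0.613 0.296 0.018]
top [289.52  239.316] 0.54 [ 0.557 -0.06   0.018]
top [148.008 208.488] 0.44 [0.627 0.287 0.018]
side [307.888 212.394] 0.61 [ 0.581 -0.103  0.018] [0.529 0.237 0.27 ]
side [234.808 329.112] 0.55 [0.642 0.281 0.018] [0.567 0.477 0.27 ]
side [309.624 223.692] 0.54 [ 0.569 -0.059  0.018] [0.522 0.264 0.27 ]
tub [152.87  202.675] [234.689 303.19 ]
```

```bash
python3 -m handwheel '[[-1,-0.14,0.2,0,0,0],[-1,-0.14,0.2,0,0,0],[-1,-0.14,0.2,0,0,0],[-1,-0.14,0.2,0,0,0],[-1,-0.14,0.2,0,0,0],[-1,-0.14,0.2,0,0,0],[-1,-0.14,0.2,0,0,0],[-1,-0.14,0.2,0,0,0]]'
python3 -m handwheel '[[-1,-0.14,0.5,0,0,0],[-1,-0.14,0.5,0,0,0],[-1,-0.14,0.6,0,0,0],[-1,-0.14,0.6,0,0,0],[-1,-0.14,0.6,0,0,0],[-1,-0.14,0.6,0,0,0],[-1,-0.14,0.6,0,0,0],[-0.7,-0.14,0.6,0,0,0]]'
python3 -m handwheel '[[-0.5,-0.14,0.6,0,0,0],[-0.4,-0.1,0.6,0,0,0],[-0.2,0,0.4,0,0,0],[0,0,0.2,0,0,0],[0,0,0,0,0,0]]'
python3 sp.py
python3 d.py .57 -.36 .1 86 0
```

```text
clock: 32.9
position: [0.6134, -0.1483, 0.2366]
ee_rot: [2.293, 2.147, 0.0]
force: [0.4, -0.9, -1.5]
width: 0.191
gripper_force: 60.0
clock: 33.57
position: [0.5805, -0.3018, 0.1443]
ee_rot: [2.294, 2.145, -0.001]
force: [-0.5, 0.2, -1.6]
width: 0.192
gripper_force: 60.0
clock: 33.98
position: [0.5749, -0.32, 0.1076]
ee_rot: [-2.291, -2.147, -0.0]
force: [0.2, -0.4, -2.1]
width: 0.19
gripper_force: 60.0
slip deg (lip down+) -1.7106688522932234 shift [-0.0133  0.0024] pitch(lip up+) deg 1.7837388461175152 origin [ 0.58   -0.242   0.1037] lip [ 0.5826 -0.2021  0.105 ] rms 1.3374013141942334
scoop_grip top [0.7 0.1] scoop_grip side [ 2.1 -0.8] scoop_lip top [-0.2 -1.2] scoop_lip side [-2.8 -0. ] scoop_bowl top [ 1.4 -0.6] scoop_bowl side [-1.   0.7] scoop top [-3.  -1.7] scoop side [0.3 0.3] 
clk 34.4833 pos [ 0.575 -0.321  0.109] yaw 86.24267432543526 xz 3.098860217296359e-05 q [-0.     0.637  0.69   1.622 -0.453  1.048  0.758]
F [-0.071  1.265 -1.868] w 0.189083533496686 gf 59.994454979896545
shift rows (20mm, tool axes) [-1.959 -0.126  0.449] turn rows (4deg) [ 0.008 -0.     0.061]
```

```bash
python3 -m handwheel '[[-0.7,-0.1,0,0,0,0],[-0.9,-0.12,0,0,0,0],[-0.5,0,0.2,0,0,0],[0,0,0.6,0,0,0],[0,0,1,0,0,0],[0,0,1,0,0,0],[0,0,0.7,0,0,0],[0,0,0,0,0,0]]'
python3 sp.py
python3 d.py .5678 -.3629 .011 86.2 0
```

```text
clock: 35.15
position: [0.5659, -0.3605, 0.0346]
ee_rot: [-2.289, -2.143, 0.002]
force: [0.6, 0.6, -1.4]
width: 0.189
gripper_force: 60.0
slip deg (lip down+) 2.5762038684899173 shift [-0.008 -0.006] pitch(lip up+) deg -2.3902522767404997 origin [ 0.5711 -0.281   0.0325] lip [ 0.5737 -0.2411  0.0308] rms 2.076828124064881
scoop_grip top [ 3.2 -1.4] scoop_grip side [ 5.2 -0.7] scoop_lip top [-0.7 -2.8] scoop_lip side [-1.9 -0.1] scoop_bowl top [1.8 1.3] scoop_bowl side [-3.6  0.7] scoop top [-1.5 -1.9] scoop side [0. 1.] 
clk 35.65 pos [ 0.568 -0.363  0.039] yaw 86.23338821447999 xz -0.00018189923136943236 q [ 0.101  0.732  0.637  1.637 -0.513  0.945  0.856]
F [-0.563  0.075 -1.303] w 0.19398403336636008 gf 59.994404911994934
shift rows (20mm, tool axes) [ 0.001 -0.015  1.417] turn rows (4deg) [0.014 0.003 0.008]
```

```bash
python3 -m handwheel '[[-0.05,0,0.5,0,0,0],[0,0,0.5,0,0,0],[0,0,0.3,0,0,0],[0,0,0.1,0,0,0],[0,0,0,0,0,0],[0,0,0,0,0,0]]'
python3 sp.py
python3 d.py .5678 -.3629 .011 86.2 0
```

```text
clock: 36.15
position: [0.5675, -0.3638, 0.0104]
ee_rot: [-2.293, -2.147, 0.0]
force: [-0.5, 0.1, -1.1]
width: 0.191
gripper_force: 60.0
slip deg (lip down+) 5.5573994537756795 shift [-0.012   0.0008] pitch(lip up+) deg -5.550457560512241 origin [ 0.5723 -0.2912 -0.0031] lip [ 0.5749 -0.2515 -0.007 ] rms 1.5433018409376238
scoop_grip top [ 0.5 -1.8] scoop_grip side [-1.3 -0.7] scoop_lip top [2.6 1.3] scoop_lip side [ 0.6 -0.5] scoop_bowl top [-0.2  0.4] scoop_bowl side [-2.  -0.1] scoop top [-1.9 -1.2] scoop side [-2.4  3.5] 
clk 36.65 pos [ 0.568 -0.364  0.011] yaw 86.2340613947779 xz 4.228591455112204e-05 q [ 0.115  0.764  0.615  1.653 -0.536  0.898  0.875]
F [ 0.806  0.08  -1.712] w 0.1924287190884834 gf 59.994657039642334
shift rows (20mm, tool axes) [ 0.044 -0.003 -0.006] turn rows (4deg) [ 0.006 -0.001  0.009]
```

```bash
python3 -m handwheel '[[0,0,0.06,0,0,0],[0,0,0,0,0,0],[0,0,0,0,0,0]]'
python3 -m handwheel '[[0,0,0,0,0,0],[0,0,0,0,0,0],[0,0,0,0,0,0],[0,0,0,0,0,0],[0,0,0,0,0,0],[0,0,0,0,0,0],[0,0,0,0,0,0]]' 0.6
python3 -m handwheel '[[0,0,-0.3,0,0,0],[0,0,-0.7,0,0,0],[0,0,-1,0,0,0],[0,0,-1,0,0,0],[0,0,-1,0,0,0],[0,0,-1,0,0,0],[0,0,-1,0,0,0],[0,0,-1,0,0,0]]'
python3 -m handwheel '[[0,0,-1,0,0,0],[0,0,-1,0,0,0],[0,0,-1,0,0,0],[0,0,-1,0,0,0],[1,0,0,0,0,0],[1,0,0,0,0,0],[1,0,0,0,0,0],[1,0,0,0,0,0]]' 0
python3 - <<'E'
from fit import *
t=cam("top");s=cam("side");P={"scoop":[.572,-.286,1.5],"rest":[.573,-.2846,1.505]}
for l in P:
    for c,g in(("top",t),("side",s)):
        q=trace(l,c)
        if q: 
            m=q[0]["region"].astype(np.uint8)
            if l=="rest": m=cv2.fillConvexPoly(np.zeros((420,560),np.uint8),cv2.convexHull(cv2.findNonZero(m)),1)
            print(l,c,q[0]["score"],int(m.sum()),*fit(l,P[l],[g],[m.astype(float)]))
L={l:[(lambda q: px(q[0]["point"]) if q else None)(place_of(l,c)) for c in("top","side")] for l in("scoop_lip","scoop_bowl","scoop_grip","lid_tab","tub_hinge","tub_rim","lid")}
for l,(a,b) in L.items():
    if a is not None and b is not None: print(l,*tri(t,a,s,b))
q=trace("lid","top");print(q and (q[0]["score"],px(q[0]["rect"][:2]),px(q[0]["rect"][2:])))
save(t,"rt.png");save(s,"rs.png")
E
python3 d.py .57 -.36 .1 86 0
```

```text
clock: 36.9
position: [0.5676, -0.3637, 0.0094]
ee_rot: [-2.293, -2.147, -0.0]
force: [0.7, -0.6, -1.3]
width: 0.192
gripper_force: 60.0
clock: 37.48
position: [0.5677, -0.3638, 0.0096]
ee_rot: [2.293, 2.147, 0.0]
force: [0.4, 0.4, 0.2]
width: 0.591
gripper_force: 0.0
clock: 38.15
position: [0.5677, -0.3641, 0.1521]
ee_rot: [2.293, 2.146, 0.001]
force: [0.0, -0.9, 0.2]
width: 0.602
gripper_force: 0.0
clock: 38.82
position: [0.5727, -0.2835, 0.2311]
ee_rot: [2.293, 2.145, 0.001]
force: [0.3, -1.0, -0.1]
width: 0.074
gripper_force: 0.0
scoop top 0.66 1039 [ 0.5728 -0.2793  1.5102] 0.31321216858836554
scoop side 0.57 857 [ 0.5723 -0.2811  1.5171] 0.12219246909242176
rest top 0.97 1990 [ 0.5736 -0.2817  1.5058] 0.09928915345290079
rest side 0.64 1044 [ 0.5724 -0.2848  1.4849] 0.04965356293848189
clk 39.7167 pos [ 0.573 -0.284  0.229] yaw 86.22706240010898 xz 0.00011135735574347129 q [-0.103  0.503  0.755  1.525 -0.355  1.255  0.635]
F [0.51  0.25  0.568] w 0.0053645339124829905 gf 0.0
shift rows (20mm, tool axes) [-3.802  0.106  6.474] turn rows (4deg) [ 0.    -0.002  0.057]Traceback (most recent call last):
  File "<stdin>", line 10, in <module>
ValueError: it knows: beaker, lid_tab, nugget, rack, rest, scoop, scoop_bowl, scoop_grip, scoop_lip, tray, tub, tub_hinge, tub_mid, tub_rim, vial
```

```bash
cat > lid.py <<'E'
from fit import *
t=cam("top");s=cam("side")
m={}
for l in("lid_tab","tub_hinge","tub_rim"):
    q=[place_of(l,c) for c in("top","side")]
    if q[0] and q[1]: print(l,*tri(t,px(q[0][0]["point"]),s,px(q[1][0]["point"])),q[0][0]["score"],q[1][0]["score"])
for c in("top","side"):
    q=trace("lid_tab",c); m[c]=q[0]["region"].astype(float) if q else None; print(c,[(round(i["score"],2),int(i["region"].sum()),(px(i["rect"][:2])).round()) for i in q[:2]])
a=np.linspace(0,2*np.pi,40)
def disc(phi,ang):
    h=np.array([np.cos(phi),np.sin(phi),0]);w=np.array([-h[1],h[0],0]);H=np.array([.6416,.2756,.0805])+.06*h
    e=-np.cos(ang)*h+np.array([0,0,np.sin(ang)]);n=np.cross(e,w);n=n if n[2]>0 or ang>1.5 else n
    n=np.cos(ang)*np.array([0,0,1])+np.sin(ang)*h
    P=[H+e*(.06+.057*np.cos(x))+w*.057*np.sin(x)+n*d for x in a for d in(0,.005)]
    return P,[H+e*r+w*y+n*.0075 for r in(.109,.125) for y in(-.015,.015)]
def cost(v):
    c=0
    for k,g in(("top",t),("side",s)):
        if m[k] is None: continue
        r=np.zeros((1680,2240),np.uint8)
        for P in disc(*v):
            uv=np.array([proj(g,p) for p in P]);cv2.fillConvexPoly(r,cv2.convexHull(np.round((uv+.5)*4).astype(np.int32)),255)
        r=cv2.resize(r,(560,420),interpolation=cv2.INTER_AREA)/255.; c+=1-np.minimum(r,m[k]).sum()/np.maximum(r,m[k]).sum()
    return c
b=min(((cost((p,q)),p,q) for p in np.radians(np.arange(75,126,5)) for q in np.arange(0,2,.1)))
r=minimize(cost,b[1:],method="Nelder-Mead",options=dict(initial_simplex=np.array(b[1:])+[[0,0],[.06,0],[0,.06]]))
print("phi",np.degrees(r.x[0]),"lid",r.x[1],r.fun)
E
python3 lid.py; python3 - <<'E'
import sys; sys.path.insert(0,".")
from h import *
t=cam("top");s=cam("side")
for l in("scoop_lip","scoop_bowl","scoop_grip"):
    q=[place_of(l,c) for c in("top","side")]
    if q[0] and q[1]: print(l,*tri(t,px(q[0][0]["point"]),s,px(q[1][0]["point"])))
E
```

```text
lid_tab [0.6207 0.3516 0.1975] 0.0078066875473454846 0.82 0.94
tub_hinge [0.6235 0.3147 0.1297] 0.005409485223871843 0.59 0.69
tub_rim [0.6388 0.2805 0.0899] 0.004142215677469004 0.61 0.93
top [(0.84, 1089, array([108., 204.]))]
side [(0.56, 2828, array([229., 310.]))]
phi 103.54825943463902 lid 1.6972846355289222 0.12932460130524082
scoop_lip [ 0.60359633 -0.28749317 -0.26419598] 0.017514329621221528
scoop_bowl [ 0.57250728 -0.28000378  0.01244997] 0.0052138219507357475
scoop_grip [0.55163391 0.19681669 0.3665514 ] 0.08484954292675885
```

```bash
python3 -m handwheel '[[0,0,-0.5,0,0,-1],[0,0,-0.5,0,0,-1],[0,0,-0.5,0,0,-1],[0,0,0,0,0,-1],[0,0,0,0,0,-0.3],[1,0.3,0,0,0,0],[1,0.3,0,0,0,0],[1,0.3,0,0,0,0]]' 0
python3 -m handwheel '[[1,0.3,0,0,0,0],[1,0.3,0,0,0,0],[1,0.3,0,0,0,0],[1,0.3,0,0,0,0],[1,0.3,0,0,0,0],[1,0.3,0,0,0,0],[1,0.3,0,0,0,0],[1,0.3,0,0,0,0]]'
python3 -m handwheel '[[1,0.3,0,0,0,0],[1,0.3,0,0,0,0],[1,0.3,0,0,0,0],[1,0.3,0,0,0,0],[1,0.3,0,0,0,0],[1,0.3,0,0,0,0],[1,0.3,0,0,0,0],[1,0.3,0,0,0,0]]'
python3 -m handwheel '[[1,0.3,0,0,0,0],[1,0.3,0,0,0,0],[1,0.3,0,0,0,0],[1,0.3,0,0,0,0],[1,0.3,0,0,0,0],[1,0.3,0,0,0,0],[1,0.3,0,0,0,0],[1,0.3,0,0,0,0]]'
python3 -m handwheel '[[1,0.3,0,0,0,0],[1,0.3,0,0,0,0],[1,0.3,0,0,0,0],[1,0.3,0,0,0,0],[1,0.3,0,0,0,0],[1,0.3,0,0,0,0],[0,0,0,0,0,0]]'
python3 d.py .610 .407 .14 103.5 0
```

```text
clock: 41.28
position: [0.5761, -0.2209, 0.2591]
ee_rot: [-1.949, -2.463, 0.0]
force: [0.3, 0.1, 0.8]
width: 0.004
gripper_force: 0.0
clock: 41.95
position: [0.5857, -0.0535, 0.2592]
ee_rot: [-1.948, -2.464, 0.0]
force: [-0.6, -0.5, 0.6]
width: 0.003
gripper_force: 0.0
clock: 42.62
position: [0.5952, 0.1132, 0.2592]
ee_rot: [-1.948, -2.464, 0.0]
force: [-0.3, 0.6, -0.5]
width: 0.003
gripper_force: 0.0
clock: 43.28
position: [0.6048, 0.2799, 0.2591]
ee_rot: [-1.948, -2.464, 0.001]
force: [1.4, 0.3, -0.6]
width: 0.001
gripper_force: 0.0
clock: 43.87
position: [0.6103, 0.4097, 0.2578]
ee_rot: [-1.939, -2.468, 0.0]
force: [-1.5, 1.2, -0.9]
width: 0.001
gripper_force: 0.0
clk 43.8667 pos [0.61  0.41  0.258] yaw 103.68444192453461 xz 0.0019864533832804456 q [-0.955  0.63   0.565  1.182 -0.327  1.417 -0.191]
F [-1.547  1.189 -0.863] w 0.0009404827648004769 gf 0.0
shift rows (20mm, tool axes) [-0.138 -0.033  5.89 ] turn rows (4deg) [-0.025 -0.028  0.046]
```

```bash
python3 - <<'E'
from h import *
t=cam("top");s=cam("side")
for l in("scoop_lip","scoop_bowl","scoop_grip"):
    q=[place_of(l,c) for c in("top","side")]
    if q[0] and q[1]: print(l,*tri(t,px(q[0][0]["point"]),s,px(q[1][0]["point"])),q[0][0]["score"],q[1][0]["score"])
E
```

```text
scoop_lip [ 0.57545594 -0.24158546 -0.00136023] 0.0006135467630522982 0.6 0.73
scoop_bowl [ 0.57068812 -0.2833385   0.012039  ] 0.0011962178661986496 0.78 0.63
scoop_grip [ 0.56961318 -0.36230776  0.05911368] 0.007178114718798534 0.66 0.81
```

The scoop lies in its dish where it should. Lowering behind the lid and swinging it over.

```bash
python3 -m handwheel '[[0,0,0.6,0,0,0],[0,0,1,0,0,0],[0,0,1,0,0,0],[0,0,1,0,0,0],[0,0,1,0,0,0],[0,0,1,0,0,0],[0,0,0,0,0,0]]'
python3 -m handwheel '[[-0.5,0,0.1,0,0,0],[-0.7,0,0.1,0,0,0],[-0.7,0,0,0,0,0],[-0.7,0,0,0,0,0],[-0.7,0,0.1,0,0,0]]'
python3 -m handwheel '[[-0.75,0,0.12,0,0,0],[-0.75,0,0.13,0,0,0],[-0.7,0,0.25,0,0,0],[-0.65,0,0.25,0,0,0],[0,0,0,0,0,0]]'
python3 d.py .610 .407 .14 103.5 0
python3 lid.py
```

```text
clock: 44.85
position: [0.6096, 0.4026, 0.1423]
ee_rot: [-1.946, -2.464, 0.01]
force: [-0.1, -0.1, -0.8]
width: 0.004
gripper_force: 0.0
clock: 45.27
position: [0.6291, 0.3375, 0.1433]
ee_rot: [1.947, 2.463, 0.004]
force: [1.1, 0.3, 0.5]
width: 0.002
gripper_force: 0.3
clock: 45.68
position: [0.6414, 0.2794, 0.1254]
ee_rot: [1.951, 2.461, -0.004]
force: [-0.2, -0.9, -0.9]
width: 0.001
gripper_force: 0.0
clk 45.6833 pos [0.641 0.279 0.125] yaw 103.17548811084248 xz -0.002396062502138837 q [-0.805  0.653  0.535  1.477 -0.351  1.11   0.027]
F [-0.167 -0.949 -0.943] w 0.0012132951468347866 gf 0.0
shift rows (20mm, tool axes) [ 6.57  -0.075 -0.744] turn rows (4deg) [-0.02   0.034 -0.081]
lid_tab [0.6455 0.2549 0.1794] 0.011690260209438683 0.62 0.58
top []
side [(0.59, 3531, array([231., 298.]))]
phi 105.67405770881022 lid 0.8116152954101562 0.1440017518649902
```

Lid angle is about 0.8 rad and following. I'll continue the arc and then press it shut.

```bash
python3 -m handwheel '[[-0.6,0,0.45,0,0,0],[-0.55,0,0.5,0,0,0],[-0.4,0,0.5,0,0,0],[-0.35,0,0.5,0,0,0],[-0.2,0,0.5,0,0,0],[-0.15,0,0.5,0,0,0],[0,0,0.3,0,0,0]]'
python3 d.py .610 .407 .14 103.5 0
python3 lid.py
```

```text
clock: 46.77
position: [0.6508, 0.2391, 0.0597]
ee_rot: [-1.948, -2.464, 0.003]
force: [-0.3, -1.4, 0.8]
width: 0.004
gripper_force: 0.1
clk 46.7667 pos [0.651 0.239 0.06 ] yaw 103.35670038782027 xz -0.0006996970703090418 q [-0.732  0.705  0.502  1.556 -0.384  0.982  0.119]
F [-0.266 -1.363  0.782] w 0.004311860372606612 gf 0.13308634007017872
shift rows (20mm, tool axes) [ 8.634 -0.054 -4.022] turn rows (4deg) [-0.023  0.01  -0.036]
lid_tab [0.652  0.2097 0.0864] 0.0008637819942427851 0.44 0.6
tub_hinge [ 0.7472 -0.4218 -0.8128] 0.28643138906639953 0.24 0.72
top [(0.57, 145, array([156., 205.])), (0.43, 1406, array([405., 237.]))]
side [(0.94, 2673, array([235., 305.]))]
phi 72.82455087161267 lid -0.0178125 1.0726840858564248
```

```bash
python3 -m handwheel '[[0,0,0.15,0,0,0],[0,0,0.1,0,0,0],[0,0,0,0,0,0],[0,0,0,0,0,0]]'
python3 -m handwheel '[[0,0,0.15,0,0,0],[0,0,0.1,0,0,0],[0,0,0,0,0,0],[0,0,0,0,0,0]]'
```

```text
clock: 47.6
position: [0.651, 0.2405, 0.0563]
ee_rot: [-1.946, -2.466, 0.0]
force: [-0.1, -0.3, 0.4]
width: 0.004
gripper_force: 0.0
clock: 47.93
position: [0.6515, 0.2406, 0.0521]
ee_rot: [1.946, 2.466, 0.001]
force: [-1.9, -0.7, 5.1]
width: 0.005
gripper_force: 2.9
```

```bash
python3 -m handwheel '[[0,0,0.1,0,0,0],[0,0,0.1,0,0,0],[0,0,0,0,0,0],[0,0,0,0,0,0]]'
python3 -m handwheel '[[0,0,-0.4,0,0,0],[0,0,-0.8,0,0,0],[0,0,-1,0,0,0],[0,0,-1,0,0,0],[0,0,-1,0,0,0],[0,0,-1,0,0,0],[0,0,-1,0,0,0],[0,0,-1,0,0,0]]'
python3 -m handwheel '[[-1,-0.5,0,0,0,0],[-1,-0.5,0,0,0,0],[-1,-0.5,0,0,0,0],[-1,-0.5,0,0,0,0],[-1,-0.5,0,0,0,0],[-1,-0.5,0,0,0,0],[-1,-0.5,0,0,0,0],[0,0,0,0,0,0]]'
python3 lid.py
python3 - <<'E'
import sys; sys.path.insert(0,".")
from h import *
np.set_printoptions(precision=3,suppress=True)
t=cam("top");s=cam("side")
for l in("scoop_lip","scoop_bowl","scoop_grip","beaker","vial"):
    q=[place_of(l,c) for c in("top","side")]
    if q[0] and q[1]: print(l,*tri(t,px(q[0][0]["point"]),s,px(q[1][0]["point"])))
print([atz(t,px(i["point"]),.018) for i in place_of("nugget0","top")],[atz(s,px(i["point"]),.018) for i in place_of("nugget0","side")],observe()["clock"])
E
```

```text
clock: 48.27
position: [0.652, 0.2407, 0.0511]
ee_rot: [1.946, 2.466, 0.004]
force: [-10.2, -2.6, 28.9]
width: 0.001
gripper_force: 14.3
clock: 48.93
position: [0.651, 0.2405, 0.1924]
ee_rot: [-1.946, -2.466, 0.0]
force: [0.7, 1.1, -0.9]
width: 0.004
gripper_force: 0.0
clock: 49.6
position: [0.6149, 0.0819, 0.192]
ee_rot: [1.953, 2.458, -0.002]
force: [0.0, -1.3, 1.8]
width: 0.004
gripper_force: 0.0
tub_hinge [ 0.7567 -0.4055 -0.8032] 0.26725351576458534 0.47 0.83
tub_rim [0.6339 0.278  0.0882] 0.012990196121564462 0.77 0.62
top [(0.66, 916, array([135., 201.])), (0.59, 1010, array([382., 234.]))]
side [(0.97, 2730, array([236., 304.]))]
phi 101.367209348049 lid -0.0062402343750000006 0.6033564255900167
scoop_lip [ 0.571 -0.248 -0.011] 0.0079431978994267
scoop_bowl [ 0.567 -0.286  0.012] 0.004017309601007502
scoop_grip [ 0.566 -0.369  0.06 ] 0.004558951981372543
beaker [ 0.583 -0.532 -1.082] 0.105702815670616
[array([ 0.563, -0.07 ,  0.018])] [array([ 0.574, -0.093,  0.018]), array([ 0.558, -0.069,  0.018])] 50.8
```

The lid fit reads −0.006 rad after a 29 N press. Three lumps went into the tub, two are in the tray, the scoop is in its dish, and the arm is clear. Handing in.

```bash
python3 -c "
from cell import sign_off
print(sign_off())"
```

```text
the job is handed in; nothing more can be done
None
```

I handed the job in at about 51 s on the robot's clock; `sign_off()` returned no verdict, but by my last measurements three lumps are in the tub with the lid pressed shut, two are in the tray, and the scoop is back in its dish and released.

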